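Put the hair-setting kit away on the dresser

ROBOT

A 7-joint arm with a two-finger parallel gripper is mounted at the origin on the work surface. World frame = base frame: x ahead of the robot, y to its left, z up, the work surface at z = 0. Lengths are in mm, angles in rad, forces in N, time in s.
With the tool pointing down it reaches from about 400 to 900 mm from the base axis. Payload 5.5 kg.
Tool frame: the origin (TCP) lies at the very end of the fingers, on their centre line; the grasp point (between the pads) lies robot.tcp_to_grasp behind it (robot.tcp_to_grasp is the distance from the TCP to the grasp point, in mm); y points along the fingers, z is the direction in which the jaws open and shut, and the axes are right-handed (so a half turn about y gives the same grasp; the last joint's range is limited). The gripper opens to 85 mm and grips with 20 to 120 N. Pads are 22 mm wide; open, the fingers measure 114 mm over their backs; the gripper's body (76 mm by 85 mm) begins 54 mm behind the grasp point. The pads swing forward as they close: fully open they stand 13 mm farther back than shut.
Start: joints at [-1.028, 0.501, -0.427, 1.55, 0.221, 1.138, -0.21], TCP at [179.468, 624.733, 231.31] pointing down, gripper open.
Joint ranges: [-2.88, 2.88], [-0.31, 2.03], [-1.54, 1.56], [0.2, 2.42], [-1.41, 4.55], [0.19, 2.02], [-2.57, 2.57]. Speed limits (rad/s): [2.57, 2.57, 3.14, 3.14, 3.14, 3.14, 3.14].

INTERFACE

Orientations are given as a unit quaternion [w, x, y, z].
In Python, from plant import robot gives the robot as it stands.
- The arm moves only by the tool send_rows, never from a script. Its argument "steps" is a list of rows, each a list of 7 numbers: the opening in per cent of the stroke, from 0 (shut) to 100 (fully open), then the shift along the tool's x, y, z in m, then the turn, a rotation vector about the tool's x, y, z in degrees. In form: [[gripper, dx, dy, dz, ax, ay, az], ...]. A call has 1 to 8 rows; each row shifts and turns the commanded pose from where the row before left it, along the tool's axes as they then stand; what a row does not reach is not made up. A row lasts 1/8 s, in which the tool goes at most 62.5 mm and 10.7 degrees, less where a joint would pass 70% of its speed; a pose out of reach is approached as far as the arm can. A call with a gripper value outside its range is refused whole. The fingers move at their own pace and stop on an object; "force" is the grip in N (left out, the last holds). Time passes only in rows, so rows that do not move let the fingers close. It gives the time, the measured TCP pose, the force and the opening at its end, in the units of the state.
- robot.get_state(): the state, without advancing time (a new reading comes with each control period).
- robot.camera(name): name is "scene" or "top" or "wrist"; returns the picture (400x640x3 uint8, red, green, blue); there is no depth.
- robot.camera_model(name): a dict with "intrinsics" (3x3 intrinsics, pixels), "world_from_camera" (4x4, takes a point from camera to world coordinates). Camera axes: x right, y down, z forward; pixel columns grow to the right and rows downward; lengths in mm; the calibration is good to about 2 mm. A picture is of the moment at which its call begins: read the wrist's pose just before it. camera_model takes no time and is no camera call; for the wrist camera it gives the pose at the moment of the call.
- robot.hand_in(): hands the job in, once; it reports no verdict.
Trained networks look in the newest picture that a camera, given by its name, has taken for a name from the list of things; names that differ only in an ending like _2 or _b are one class to them, and where a whole thing is asked for, a point or a joint stands for the part that bears it (a point fixed in the world has none). Each returns a list of dicts, best first, with "p" (0 to 1); they miss things now and then, are a little off and sometimes report something else, mostly with a low value. They report only what shows in the picture. A call takes as long as a camera call. They do not tell look-alikes from the thing itself.
- robot.recognise(camera, thing): "point" ([column, row] in pixels, amid what is visible of it).
- robot.landmark_of(camera, thing): "point" ([column, row] in pixels: a listed point, or the origin of a listed thing).
The state is a dict: "t": time; "qpos": joint angles; "dq": joint speeds; "joint_torque": joint torques, N m; "eef_pos": TCP position; "ee_rot": TCP orientation; "wrist_force": force on the tool from outside, world axes, zero at the start; "torque": the same for the moment, N m; "opening": opening from 0.0 (shut) to 1.0 (fully open).
Only numpy, scipy, OpenCV 4.12 (cv2) and the standard library are available. Lean on these libraries where they do the work, as an engineer would, in place of code of your own. Each camera call takes 0.05 s, during which the arm holds its last target.

TASK

Put the hair-setting kit away. First push the tilt-out front of the roller caddy shut; then sort the rollers by the round opening in the caddy's lid: those that pass through it go down into the bin, those too thick for it go in the open tray beside it. Stack whichever of the wooden case, red tin, metal clip box and jar are there as one upright, centred pile in the middle of the marble slab, widest base at the bottom and narrowest on top, and leave everything else on the dresser where it is.

Things in the scene. Friction and masses are not known exactly. Their poses are not given: they have to be found in the camera images.
- caddy: fixed white plastic roller caddy, 120 mm deep (x) x 210 mm wide (y) x 150 mm high, origin at the centre of its underside; its front faces its own -x. The half on its -y side is a lidded bin: inside 112 mm (x) x 96 mm (y from -101 to -5 mm), floor 4 mm up, 6 mm thick lid with its top at 150 mm and a round opening; its front is a clear tilt-out panel. The half on its +y side carries an open tray in its top
- caddy_hole (a point): centre of the round opening (42 mm diameter) in the bin's lid, at the lid's top face, 150 mm up; axes as the caddy's
- caddy_tray (a point): centre of the open tray's floor, 116 mm up; the tray is 112 mm (caddy's x) x 102 mm (caddy's y) inside and its walls rise 34 mm above its floor; axes as the caddy's
- front (a joint): tilt of the bin's clear front panel (94 mm wide, 134 mm tall), hinged along its lower edge: 0 = shut, flush in the caddy's front; grows as its top leans out to the front, 0.65 rad at most. It stays where it is left; pushing it takes about 1 N near the top
- front_edge (a point): point on the outer face of the front panel, on its centre line, 110 mm above its hinge (its top edge is 24 mm further); moves with the panel. The hinge line is 58 mm in front of the caddy's centre, 6 mm up; the panel's -x axis is its outward normal
- slab_top (a point): centre of the top face of the fixed marble slab, 180 mm (its x) x 230 mm (its y) x 10 mm thick, on which the pile is built
- case_mid (a point): dark wooden case, base 130 mm (its x) x 180 mm (its y) and 30 mm high, with a raised flat-topped panel 64 mm (x) x 130 mm (y) and 30 mm high in the middle of its top, by which it can be gripped; 60 mm high in all, about 450 g. May be absent. This point is half-way up (30 mm above its underside)
- tin_mid (a point): red enamel tin, round base 110 mm diameter and 30 mm high, under a flat twist cap of 64 mm diameter and 30 mm height, by which it can be gripped; 60 mm high in all, about 300 g. May be absent. This point is half-way up (30 mm above its underside)
- clipbox_mid (a point): bare metal hair-clip box, 60 mm (its x) x 88 mm (its y) x 34 mm high with rounded edges, about 180 g. May be absent. This point is half-way up (17 mm)
- jar_mid (a point): amber jar with a flat black lid, 58 mm diameter, 48 mm high, about 160 g. May be absent. This point is half-way up (24 mm)
- roller_a_mid (a point): hair roller, a cylinder with a grey nap sleeve, 64 mm long, standing on end; it is either a thin one (36 mm diameter, passes through the caddy's round opening) or a thick one (48 mm, does not pass): which of the two is not told, find out by trying, measuring or looking. May be absent. This point is its centre, half-way up (32 mm above its underside); z along its axis. About 30 g
- roller_b_mid (a point): hair roller, a cylinder with a grey nap sleeve, 64 mm long, standing on end; it is either a thin one (36 mm diameter, passes through the caddy's round opening) or a thick one (48 mm, does not pass): which of the two is not told, find out by trying, measuring or looking. May be absent. This point is its centre, half-way up (32 mm above its underside); z along its axis. About 30 g
- roller_c_mid (a point): hair roller, a cylinder with a grey nap sleeve, 64 mm long, standing on end; it is either a thin one (36 mm diameter, passes through the caddy's round opening) or a thick one (48 mm, does not pass): which of the two is not told, find out by trying, measuring or looking. May be absent. This point is its centre, half-way up (32 mm above its underside); z along its axis. About 30 g
- roller_d_mid (a point): hair roller, a cylinder with a grey nap sleeve, 64 mm long, standing on end; it is either a thin one (36 mm diameter, passes through the caddy's round opening) or a thick one (48 mm, does not pass): which of the two is not told, find out by trying, measuring or looking. May be absent. This point is its centre, half-way up (32 mm above its underside); z along its axis. About 30 g
- lotion: pump-top hand-lotion bottle in clear plastic, 64 mm diameter, 185 mm high; bystander; origin at the centre of its underside
- comb: aluminium comb, 175 x 32 x 4 mm, lying flat; bystander; origin under its centre
- spray: hair-spray can, 52 mm diameter, 205 mm high; bystander; origin at the centre of its underside
- hairbrush: wooden paddle brush lying flat, about 225 mm long, 33 mm high; bystander; origin near its middle
- brushpot: white ceramic pot of make-up brushes, 72 mm diameter, 85 mm high, brushes up to 190 mm; bystander; origin at the centre of its underside
- candle: candle in a glass, 70 mm diameter, 70 mm high; bystander; origin at the centre of its underside
There are look-alikes about, which are no part of the job. Leave any yellow look-alike of the part that bears roller_a_mid alone.

How it is judged:
By the outcome, as a careful person would: the job done as asked, in the order asked, and still so for the second after the job is handed in, with the robot touching nothing.
Of case, tin, clipbox, jar only 3 to 4 are there at a start; the rules pass over those that are not, and their reading is None.
Of roller_a, roller_b, roller_c, roller_d only 2 to 3 are there at a start; the rules pass over those that are not, and their reading is None.
At some moment in a run one of case, tin, clipbox, jar may be knocked a few centimetres aside while the robot is not near it.
It also fails if it takes over 210 s, if anything falls off the work surface, if the arm or the gripper's body presses on something with over 40 N, if the wrist force passes 120 N, or if a joint passes its speed limit or range.

## Working session

There is one attempt and no reset: what is moved stays moved. The work goes in short steps, Python scripts to look and compute and a tool call to move; the robot and the scene stay as the last step left them, time stands still between calls to the robot, and variables do not carry over. Pictures are saved under pics/ and viewed, and the job is handed in when it is done.

Besides the shell and the picture viewer there is one more tool, called in YAML: its name, and indented under it one key for each argument. send_rows: Moves the arm, as the interface text tells. Its arguments: {"type":"object","properties":{"steps":{"type":"array","items":{"type":"array","items":{"type":"number"}}},"force":{"type":"number"}},"required":["steps"]}

```bash
ls; mkdir -p pics
python3 - <<'E'
from plant import robot
import cv2,numpy as np
s=robot.get_state();print(s)
print(robot.tcp_to_grasp)
for c in ["scene","top","wrist"]:
    im=robot.camera(c);cv2.imwrite(f"pics/{c}0.png",im[:,:,::-1])
    m=robot.camera_model(c);print(c,np.round(m["intrinsics"],1).tolist(),np.round(m["world_from_camera"],3).tolist())
E
```

```text
pics
{'t': 0.0, 'qpos': array([-1.02778915,  0.50185576, -0.42681556,  1.55146356,  0.22081874,
        1.138271  , -0.21029754]), 'dq': array([-3.76170248e-04,  1.46776723e-03, -6.50372192e-04,  2.79067972e-05,
        1.47860910e-05, -1.35402593e-05, -4.63261416e-04]), 'joint_torque': array([ 1.10127665e-03, -5.69533503e+01, -5.81568807e+00, -2.80942261e+01,
        1.06661560e-02,  1.20319941e-02,  2.08792062e-05]), 'eef_pos': array([179.35096031, 624.04757686, 230.25088322]), 'ee_rot': array([-0.69952859,  0.70087546, -0.09869195,  0.09845422]), 'wrist_force': array([-0.52686609, -1.05884037, -0.29751727]), 'torque': array([ 0.05574272, -0.00057585,  0.00885546]), 'opening': 0.998317251909634}
18.700000000000003
scene [[392.3, 0.0, 322.7], [0.0, 392.3, 199.8], [0.0, 0.0, 1.0]] [[-0.029, 0.838, -0.545, 1148.834], [1.0, 0.022, -0.019, 45.801], [-0.004, -0.545, -0.838, 994.599], [0.0, 0.0, 0.0, 1.0]]
top [[511.4, 0.0, 325.7], [0.0, 511.4, 194.9], [0.0, 0.0, 1.0]] [[0.0, -0.997, 0.075, 480.472], [-1.0, -0.002, -0.024, 51.993], [0.024, -0.075, -0.997, 1610.185], [0.0, 0.0, 0.0, 1.0]]
wrist [[338.5, 0.0, 319.9], [0.0, 338.5, 190.0], [0.0, 0.0, 1.0]] [[0.276, 0.928, 0.25, 116.106], [0.961, -0.266, -0.073, 642.082], [-0.001, 0.26, -0.965, 372.953], [0.0, 0.0, 0.0, 1.0]]
```

View pics/scene0.png

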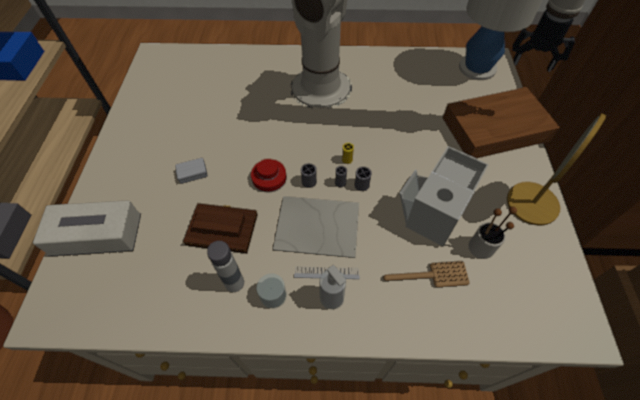

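View pics/top0.png

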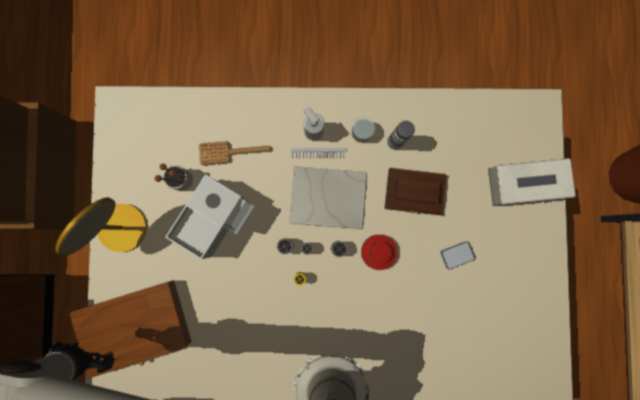

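View pics/wrist0.png

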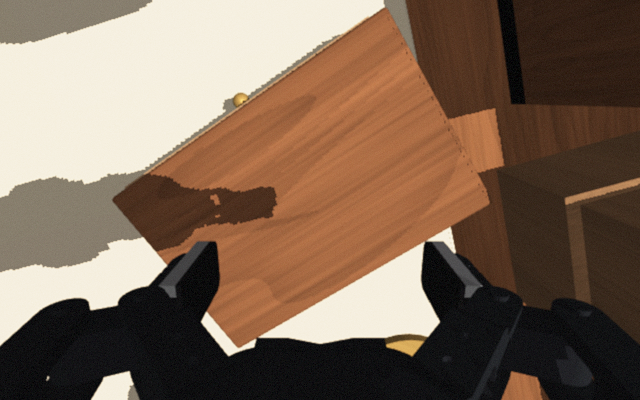

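The scene shows case, red tin, clip box (no jar), three grey rollers and a yellow look-alike, with the caddy front open. In the top picture: caddy about (210,217), slab (328,197), case (416,190), tin (380,252), clip box (458,255), rollers (285,246), (307,249), (339,249), yellow one (300,279).

```bash
cat > h.py <<'E'
from plant import robot
import cv2,numpy as np
from scipy.spatial.transform import Rotation as R
def ray(c,px,z,m=None):
    m=m or robot.camera_model(c);K=m["intrinsics"];T=np.array(m["world_from_camera"])
    d=T[:3,:3]@np.linalg.inv(K)@np.array([px[0],px[1],1.]);o=T[:3,3]
    return (o+d*(z-o[2])/d[2])[:2]
def proj(c,P,m=None):
    m=m or robot.camera_model(c);K=np.array(m["intrinsics"]);T=np.linalg.inv(np.array(m["world_from_camera"]))
    P=np.atleast_2d(P);q=(T[:3,:3]@P.T).T+T[:3,3];u=(K@q.T).T;return u[:,:2]/u[:,2:]
def tri(pt):
    # pt dict cam->px
    A=[];b=[]
    for c,px in pt.items():
        m=robot.camera_model(c);K=m["intrinsics"];T=np.array(m["world_from_camera"])
        d=T[:3,:3]@np.linalg.inv(K)@np.array([px[0],px[1],1.]);d/=np.linalg.norm(d);P=np.eye(3)-np.outer(d,d)
        A.append(P);b.append(P@T[:3,3])
    return np.linalg.lstsq(np.vstack(A),np.hstack(b),rcond=None)[0]
def crop(im,x0,y0,x1,y1,k,name):
    cv2.imwrite(name,cv2.resize(im[y0:y1,x0:x1,::-1],None,fx=k,fy=k,interpolation=cv2.INTER_CUBIC))
def state():
    s=robot.get_state();q=s["ee_rot"];Rm=R.from_quat([q[1],q[2],q[3],q[0]]).as_matrix();return s,s["eef_pos"],Rm
E
python3 - <<'E'
from h import *
z=dict(slab_top=10,case_mid=30,tin_mid=30,clipbox_mid=17,jar_mid=24,roller_a_mid=32,caddy=0,caddy_hole=150,caddy_tray=116,front_edge=None)
it=robot.camera("top");
for c in ["top","scene"]:
  if c=="scene": isx=robot.camera(c)
  for t in z:
    r=robot.landmark_of(c,t)
    print(c,t,[(round(d["p"],2),np.round(d["point"],1).tolist(),np.round(ray(c,d["point"],z[t]),0).tolist() if z[t] is not None else None) for d in r[:5]])
crop(it,160,120,480,300,2.5,"pics/topc.png")
crop(isx,160,120,500,270,2.35,"pics/scenec.png")
print(robot.get_state()["t"])
E
```

```text
top slab_top [(0.93, [325.5, 198.3], [591.0, 15.0])]
top case_mid [(0.81, [418.3, 190.3], [615.0, -274.0])]
top tin_mid [(0.73, [375.9, 248.4], [435.0, -140.0])]
top clipbox_mid [(0.68, [456.4, 254.6], [415.0, -393.0]), (0.54, [183.1, 178.9], [650.0, 458.0])]
top jar_mid []
top roller_a_mid [(0.58, [298.2, 278.1], [345.0, 99.0]), (0.53, [314.1, 130.4], [802.0, 51.0]), (0.46, [305.3, 247.5], [438.0, 77.0])]
top caddy [(0.62, [212.4, 223.6], [511.0, 368.0]), (0.18, [416.6, 192.7], [610.0, -275.0])]
top caddy_hole [(0.77, [211.7, 196.4], [586.0, 342.0])]
top caddy_tray [(0.77, [195.7, 229.8], [491.0, 394.0])]
top front_edge [(0.87, [244.1, 216.6], None)]
scene slab_top [(0.85, [318.3, 225.1], [596.0, 13.0]), (0.66, [454.4, 172.4], [396.0, 432.0]), (0.54, [221.0, 223.8], [599.0, -268.0]), (0.33, [325.3, 270.2], [734.0, 36.0])]
scene case_mid [(0.57, [222.1, 222.5], [606.0, -259.0])]
scene tin_mid [(0.83, [265.3, 176.4], [441.0, -154.0]), (0.63, [319.3, 222.9], [600.0, 16.0]), (0.33, [271.3, 292.0], [805.0, -99.0]), (0.21, [361.3, 181.7], [454.0, 138.0])]
scene clipbox_mid [(0.63, [190.8, 172.7], [423.0, -391.0])]
scene jar_mid [(0.21, [364.1, 179.5], [441.0, 147.0])]
scene roller_a_mid [(0.6, [341.8, 174.5], [429.0, 79.0]), (0.59, [351.0, 150.3], [333.0, 108.0])]
scene caddy [(0.98, [440.7, 210.1], [530.0, 374.0])]
scene caddy_hole [(0.67, [442.2, 191.5], [566.0, 336.0])]
scene caddy_tray [(0.96, [454.9, 176.2], [490.0, 390.0])]
scene front_edge [(0.97, [409.3, 183.2], None), (0.27, [456.2, 174.0], None)]
1.25
```

View pics/topc.png

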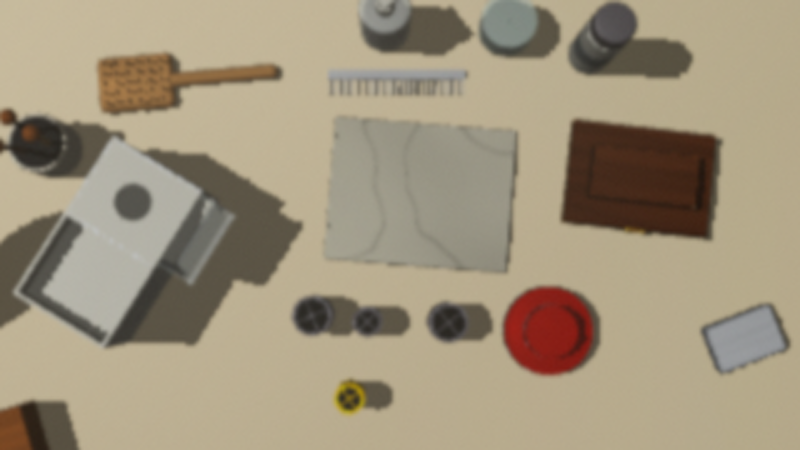

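View pics/scenec.png

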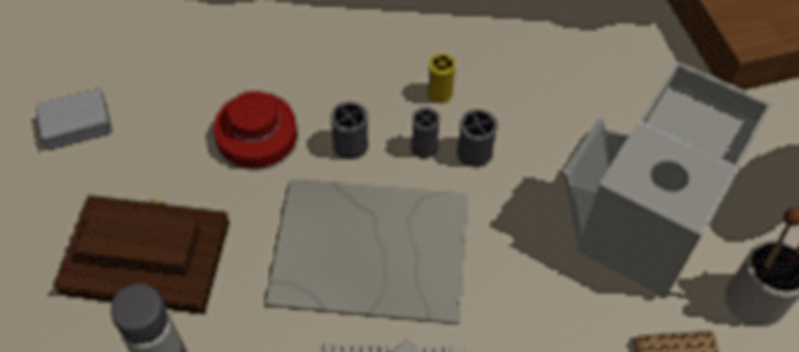

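Top close-up: middle grey roller (367,321) is clearly narrower than the outer two (312,314), (448,322). I'll compute poses from the visible corners.

Run:
```python
from h import *
import h
mt=robot.camera_model("top")
def P(x,y,z): return ray("top",(x/2.5+160-.3,y/2.5+120-.3),z,mt)
def quad(n,pts,z):
    q=np.array([P(x,y,z) for x,y in pts]);c=q.mean(0)
    print(n,"c",c.round(1),"sides",[ (round(float(np.linalg.norm(q[(i+1)%4]-q[i])),1), round(float(np.degrees(np.arctan2(*(q[(i+1)%4]-q[i])[::-1]))),1)) for i in range(4)])
quad("slab",[(335,117),(516,130),(506,271),(324,258)],10)
quad("case",[(573,120),(719,137),(711,238),(562,222)],30)
quad("panel",[(593,147),(707,158),(700,212),(587,197)],60)
quad("clip",[(702,328),(772,304),(788,347),(723,373)],34)
quad("caddy",[(115,137),(203,193),(108,345),(15,292)],150)
print("hole",P(132,202,150))
print("tin",P(554,331,60),P(549,330,30))
for n,x,y,w in[("r1",312,314,41),("r2",367,321,27),("r3",448,322,39),("yel",349,397,30)]:
    print(n,P(x,y,64),np.linalg.norm(P(x-w/2,y,64)-P(x+w/2,y,64)))
print("front_edge tri",tri({"top":(244.1,216.6),"scene":(409.3,183.2)}))
print("panel top edge ends", )
```

```text
slab c [594.2   7.4] sides [(228.8, -94.0), (178.1, 175.6), (228.1, 85.9), (177.7, -4.2)]
case c [ 611.5 -267.4] sides [(184.2, -96.5), (126.9, 174.5), (186.6, 83.9), (128.3, -6.7)]
panel c [ 609.8 -268. ] sides [(140.6, -95.4), (67.0, 171.6), (139.4, 82.5), (61.8, -7.4)]
clip c [ 414.8 -394. ] sides [(92.3, -71.4), (56.1, -160.5), (87.2, 111.3), (60.5, 24.5)]
caddy c [529.4 363.4] sides [(119.5, -122.4), (201.5, 148.7), (121.3, 60.6), (207.6, -31.8)]
hole [574.19041304 339.78100616]
tin [ 424.47591702 -152.80087863] [ 424.62289826 -150.59427375]
r1 [445.17531653 139.23013252] 49.19495100626545
r2 [436.7626892   73.14601853] 32.44907174179715
r3 [435.50284436 -24.34433602] 47.00829171816084
yel [346.27025942  94.41623749] 35.87124183984857
front_edge tri [529.38957436 254.47541227 133.09584103]
panel top edge ends
```

```bash
cat >> h.py <<'E'
def plan(pts,jaw=None,verbose=True):
    """jaw: world direction (deg, mod 180) of tool z. prints turn about tool y to get level+jaw, then shifts per waypoint in the turned tool axes (m)"""
    s,p,Rm=state()
    cur=np.degrees(np.arctan2(Rm[1,2],Rm[0,2]))
    if jaw is None: Rt=Rm
    else:
        d=(jaw-cur+90)%180-90
        a=np.radians(cur+d);z=np.array([np.cos(a),np.sin(a),0]);y=np.array([0,0,-1.]);x=np.cross(y,z)
        Rt=np.column_stack([x,y,z])
    rv=R.from_matrix(Rm.T@Rt).as_rotvec(degrees=True)
    print("t %.2f"%s["t"],"pos",p.round(1),"jaw %.1f"%cur,"q7 %.2f"%s["qpos"][6],"F",s["wrist_force"].round(1),"open %.3f"%s["opening"],"turn",rv.round(2))
    for q in pts:
        d=Rt.T@(np.array(q,float)-p);print("  ->",q,"shift(m)",(d/1000).round(4)); p=np.array(q,float)
CY=np.radians(58.3);CC=np.array([529.4,363.4])
def cad(x,y,z):
    c,s=np.cos(CY),np.sin(CY);return [round(float(CC[0]+c*x-s*y),1),round(float(CC[1]+s*x+c*y),1),z]
E
python3 - <<'E'
from h import *
s,p,Rm=state();print(Rm.round(3))
plan([cad(-150,-53,230),cad(-150,-53,105),cad(-80,-53,105)],58.3)
plan([cad(-150,-53,230),cad(-150,-53,105),cad(-80,-53,105)],-31.7)
E
```

```text
[[ 0.961 -0.     0.276]
 [-0.276  0.     0.961]
 [-0.    -1.     0.   ]]
t 1.25 pos [179.4 624.7 231.3] jaw 74.0 q7 -0.21 F [ 0.2 -0.1 -0.7] open 1.000 turn [-0.   15.67 -0.  ]
  -> [495.7, 207.9, 230] shift(m) [ 0.4881  0.0013 -0.1885]
  -> [495.7, 207.9, 105] shift(m) [0.    0.125 0.   ]
  -> [532.5, 267.5, 105] shift(m) [-0.    0.    0.07]
t 1.25 pos [179.4 624.7 231.3] jaw 74.0 q7 -0.21 F [ 0.2 -0.1 -0.7] open 1.000 turn [ -0.   -74.33  -0.  ]
  -> [495.7, 207.9, 230] shift(m) [-0.1885  0.0013 -0.4881]
  -> [495.7, 207.9, 105] shift(m) [0.    0.125 0.   ]
  -> [532.5, 267.5, 105] shift(m) [0.07 0.   0.  ]
```

send_rows:
  steps:
    - [0,0,0,0,0,7.84,0]
    - [0,0,0,0,0,7.83,0]
    - [0,0.05,0,-0.019,0,0,0]
    - [0,0.05,0,-0.019,0,0,0]
    - [0,0.05,0,-0.019,0,0,0]
    - [0,0.05,0,-0.019,0,0,0]
    - [0,0.05,0,-0.019,0,0,0]
    - [0,0.05,0,-0.019,0,0,0]
  force: 30

```text
t: 2.25
eef_pos: [375.8, 368.7, 231.6]
ee_rot: [0.68, -0.68, 0.193, -0.193]
wrist_force: [0.3, -0.0, -0.1]
opening: -0.003
```

send_rows:
  steps:
    - [0,0.05,0,-0.019,0,0,0]
    - [0,0.05,0,-0.019,0,0,0]
    - [0,0.044,0,-0.018,0,0,0]
    - [0,0.044,0,-0.018,0,0,0]
    - [0,0,0.04,0,0,0,0]
    - [0,0,0.04,0,0,0,0]
    - [0,0,0.045,0,0,0,0]
    - [0,0,0,0,0,0,0]

```text
t: 3.25
eef_pos: [493.0, 207.1, 103.3]
ee_rot: [-0.679, 0.682, -0.195, 0.191]
wrist_force: [0.7, -0.3, 0.5]
opening: 0.001
```

Run:
```python
from h import *
im=robot.camera("wrist");cv2.imwrite("pics/w1.png",im[:,:,::-1])
plan([cad(-150,-53,105),cad(-80,-53,105)],58.3)
```

```text
t 3.30 pos [494.8 208.  105.6] jaw 58.3 q7 0.49 F [1.1 0.8 0. ] open -0.002 turn [ 0.15  0.02 -0.11]
  -> [495.7, 207.9, 105] shift(m) [0.0008 0.0006 0.0003]
  -> [532.5, 267.5, 105] shift(m) [-0.    0.    0.07]
```

View pics/w1.png

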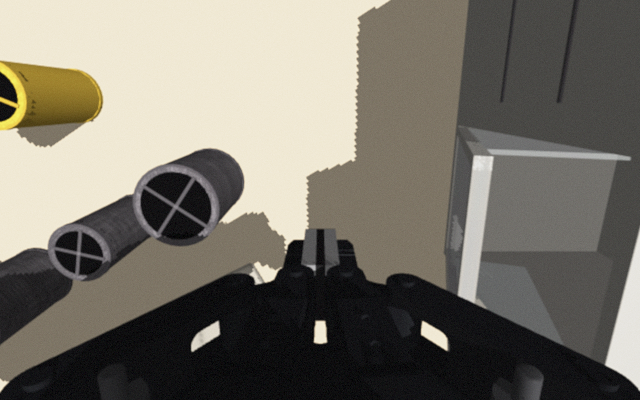

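send_rows:
  steps:
    - [0,0,0,0.02,0,0,0]
    - [0,0,0,0.015,0,0,0]
    - [0,0,0,0.01,0,0,0]
    - [0,0,0,0.008,0,0,0]
    - [0,0,0,0.006,0,0,0]
    - [0,0,0,0.005,0,0,0]

```text
t: 4.05
eef_pos: [529.5, 262.8, 106.2]
ee_rot: [-0.68, 0.68, -0.193, 0.193]
wrist_force: [-1.2, -0.7, 1.2]
opening: -0.001
```

Run:
```python
from h import *
im=robot.camera("wrist");cv2.imwrite("pics/w2.png",im[:,:,::-1])
plan([cad(-72,-53,105)],58.3)
```

```text
t 4.10 pos [529.9 263.5 106.3] jaw 58.3 q7 0.42 F [ 0.4 -0.2 -0.6] open -0.002 turn [-0.03  0.01 -0.  ]
  -> [536.7, 274.3, 105] shift(m) [0.0002 0.0013 0.0127]
```

View pics/w2.png

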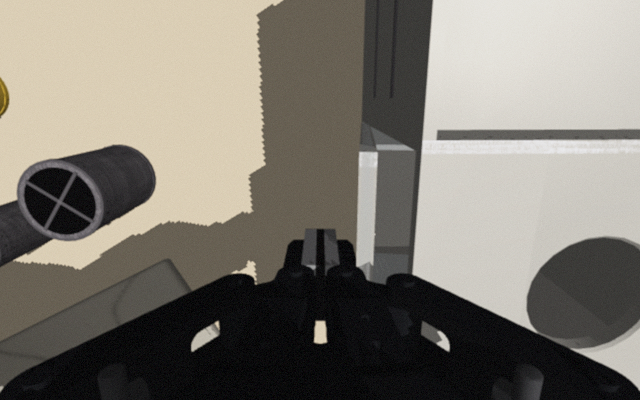

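send_rows:
  steps:
    - [0,0,0,0.005,0,0,0]
    - [0,0,0,0.004,0,0,0]
    - [0,0,0,0.004,0,0,0]
    - [0,0,0,0.003,0,0,0]
    - [0,0,0,0,0,0,0]

```text
t: 4.72
eef_pos: [531.9, 266.9, 106.0]
ee_rot: [-0.673, 0.686, -0.198, 0.191]
wrist_force: [-23.0, -23.7, 27.5]
opening: -0.002
```

Run:
```python
from h import *
im=robot.camera("wrist");cv2.imwrite("pics/w3.png",im[:,:,::-1])
plan([cad(-72,-53,105)],58.3)
```

```text
t 4.78 pos [531.9 266.9 106. ] jaw 58.1 q7 0.41 F [-21.8 -23.5  27. ] open 0.001 turn [ 1.14 -0.21 -0.24]
  -> [536.7, 274.3, 105] shift(m) [0.0002 0.001  0.0088]
```

View pics/w3.png

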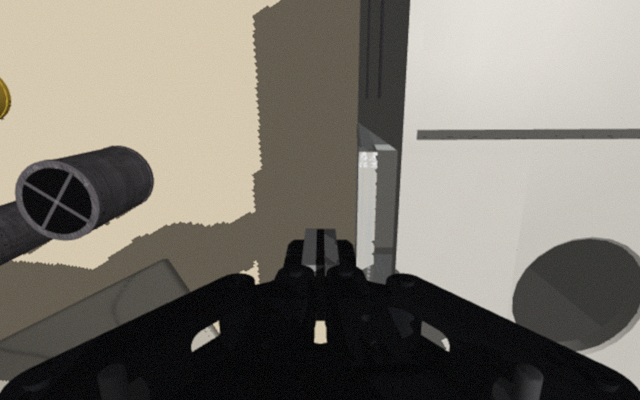

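The knuckles, not the fingertips, caught the panel's top edge; I'll back off and push with the narrow side instead.

send_rows:
  steps:
    - [0,0,0,-0.025,0,0,0]
    - [0,0,-0.015,-0.025,0,0,0]
    - [0,0,0,0,0,-10,0]
    - [0,0,0,0,0,-10,0]
    - [0,0,0,0,0,-10,0]
    - [0,0,0,0,0,-10,0]
    - [0,0,0,0,0,-10,0]
    - [0,0,0,0,0,-10,0]

```text
t: 5.78
eef_pos: [511.8, 234.2, 121.3]
ee_rot: [0.685, -0.685, -0.175, 0.175]
wrist_force: [0.2, 0.3, -0.9]
opening: 0.003
```

send_rows:
  steps:
    - [0,0,0,0,0,-10,0]
    - [0,0,0,0,0,-10,0]
    - [0,0,0,0,0,-10,0]
    - [0,0,0,0,0,0,0]

```text
t: 6.28
eef_pos: [511.8, 234.0, 121.2]
ee_rot: [0.618, -0.618, -0.344, 0.344]
wrist_force: [-0.9, 0.3, 0.5]
opening: -0.002
```

Run:
```python
from h import *
im=robot.camera("wrist");cv2.imwrite("pics/w4.png",im[:,:,::-1])
plan([cad(-95,-53,122),cad(-70,-53,122)],148.3)
```

```text
t 6.33 pos [511.8 233.9 121.2] jaw 148.1 q7 1.84 F [-0.7 -0.9 -0.7] open 0.001 turn [-0.02 -0.22  0.02]
  -> [524.6, 254.7, 122] shift(m) [ 0.0244 -0.0008  0.    ]
  -> [537.7, 276.0, 122] shift(m) [0.025 0.    0.   ]
```

View pics/w4.png

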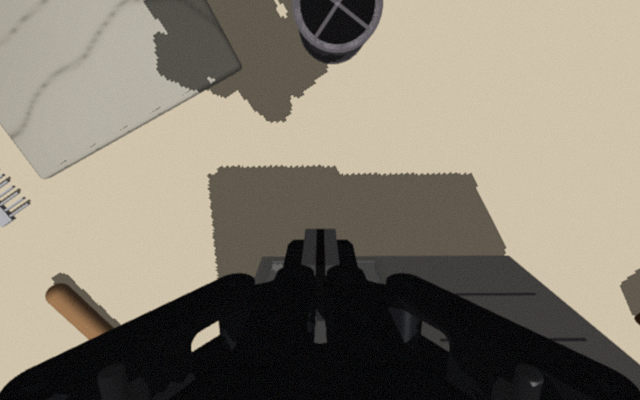

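send_rows:
  steps:
    - [0,0.015,0,0,0,0,0]
    - [0,0.01,0,0,0,0,0]
    - [0,0.006,0,0,0,0,0]
    - [0,0.006,0,0,0,0,0]
    - [0,0.004,0,0,0,0,0]
    - [0,0,0,0,0,0,0]

```text
t: 7.08
eef_pos: [533.2, 269.0, 121.3]
ee_rot: [0.618, -0.617, -0.344, 0.344]
wrist_force: [-0.0, 0.4, 0.3]
opening: 0.003
```

Run:
```python
from h import *
im=robot.camera("top");crop(im,160,150,280,270,5,"pics/t5.png")
plan([cad(-70,-53,122)],148.3)
```

```text
t 7.12 pos [533.1 268.7 121.2] jaw 148.3 q7 1.81 F [-0.   0.7  0.1] open 0.002 turn [-0.01 -0.   -0.02]
  -> [537.7, 276.0, 122] shift(m) [ 0.0087 -0.0008 -0.0001]
```

View pics/t5.png

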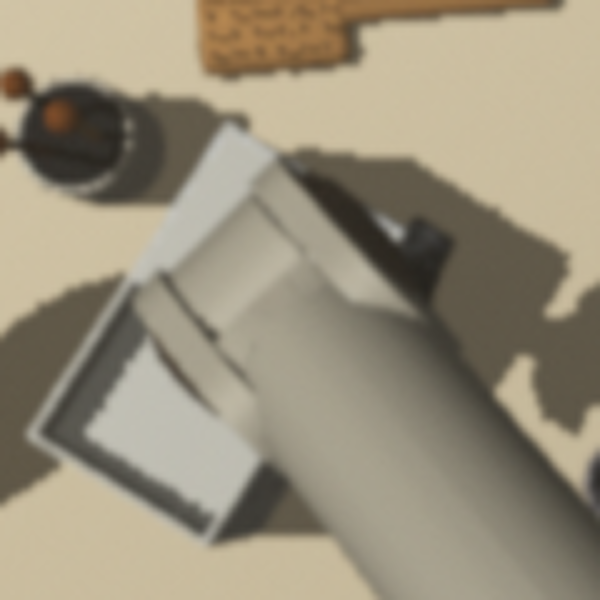

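send_rows:
  steps:
    - [0,0.004,0,0,0,0,0]
    - [0,0.003,0,0,0,0,0]
    - [0,0.002,0,0,0,0,0]

```text
t: 7.5
eef_pos: [538.1, 276.4, 121.4]
ee_rot: [-0.618, 0.618, 0.344, -0.344]
wrist_force: [0.3, -1.2, 0.2]
opening: -0.0
```

send_rows:
  steps:
    - [0,0.003,0,0,0,0,0]
    - [0,0.002,0,0,0,0,0]

```text
t: 7.75
eef_pos: [539.6, 278.9, 121.1]
ee_rot: [-0.617, 0.618, 0.343, -0.346]
wrist_force: [-6.5, -9.2, 7.9]
opening: -0.0
```

Run:
```python
from h import *
im=robot.camera("scene");crop(im,370,120,500,260,4,"pics/s5.png")
plan([cad(-70,-53,122)],148.3)
```

```text
t 7.80 pos [539.5 278.8 121.1] jaw 148.3 q7 1.80 F [-4.4 -4.9  5.4] open 0.001 turn [-0.02 -0.04 -0.27]
  -> [537.7, 276.0, 122] shift(m) [-0.0033 -0.0009  0.0001]
```

View pics/s5.png

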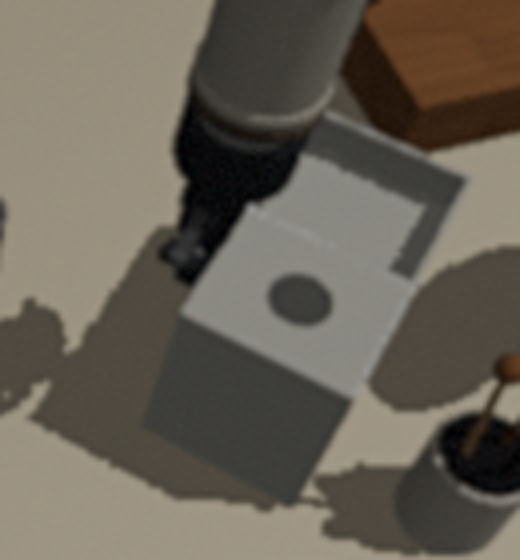

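send_rows:
  steps:
    - [0,-0.03,0,0,0,0,0]
    - [0,-0.05,-0.03,0,0,0,0]
    - [0,-0.05,-0.05,0,0,0,0]
    - [0,0,-0.05,0,0,0,0]
    - [100,0,-0.04,0,0,0,0]
    - [100,0,0,0,0,0,0]

```text
t: 8.55
eef_pos: [477.6, 176.3, 289.3]
ee_rot: [-0.617, 0.618, 0.347, -0.342]
wrist_force: [-0.7, -0.1, -0.2]
opening: 0.415
```

Run:
```python
from h import *
im=robot.camera("top");crop(im,160,150,280,270,5,"pics/t6.png");
im=robot.camera("wrist");cv2.imwrite("pics/w6.png",im[:,:,::-1])
plan([[445.2,139.2,240]],0)
```

```text
t 8.65 pos [475.4 175.2 285.6] jaw 148.3 q7 2.07 F [-0.1 -0.1 -1.3] open 0.598 turn [ 5.000e-02 -3.169e+01  2.000e-02]
  -> [445.2, 139.2, 240] shift(m) [-0.036   0.0456  0.0302]
```

View pics/t6.png

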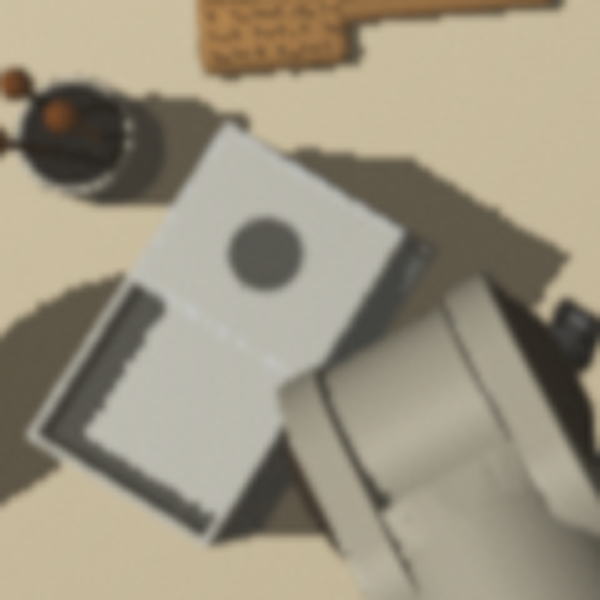

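View pics/w6.png

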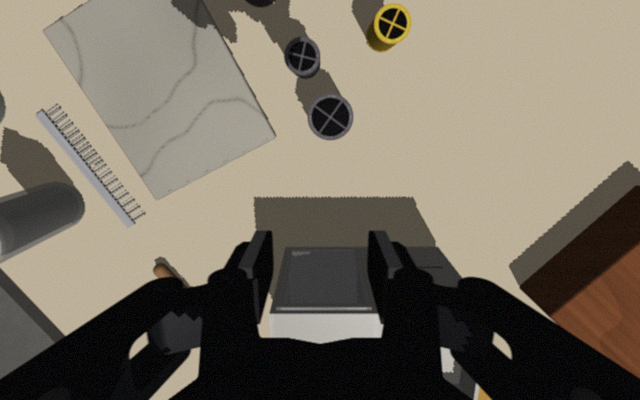

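The panel now looks flush (nothing sticking out past the lid in the top view, bin front at (325,310) in the wrist view). Rollers r1 (330,117), thin r2 (303,57) are visible; refine from the wrist view.

Run:
```python
from h import *
m=robot.camera_model("wrist")
print("r1",ray("wrist",(330,117),64,m),"r2",ray("wrist",(303,56.5),64,m),"yel",ray("wrist",(392.5,23),64,m))
w=lambda a,b:np.linalg.norm(ray("wrist",a,64,m)-ray("wrist",b,64,m))
print("diam",w((307.5,116),(353,116)),w((285.5,56),(320,56)),w((374.5,23),(411,23)))
for y in(-100,-6): print(y,[proj("wrist",cad(-58-140*0-d,y,140),m).round(0).tolist() for d in(0,5,10,20)], proj("wrist",cad(-60,y,150),m).round(0))
plan([[445.2,139.2,150],[445.2,139.2,37]],148.3)
im=robot.camera("wrist");crop(im,230,200,450,340,3.5,"pics/w7.png")
```

```text
r1 [441.77855731 140.40812033] r2 [433.99403828  75.16125106] yel [342.62267152  95.34176593]
diam 47.860966043131434 34.71418694031657 35.86704575470786
-100 [[[272.0, 308.0]], [[272.0, 303.0]], [[271.0, 299.0]], [[271.0, 289.0]]] [[270. 312.]]
-6 [[[368.0, 308.0]], [[369.0, 303.0]], [[369.0, 299.0]], [[369.0, 290.0]]] [[370. 312.]]
t 8.65 pos [475.4 175.2 285.6] jaw 148.3 q7 2.07 F [-0.1 -0.1 -1.3] open 0.598 turn [0.04 0.01 0.04]
  -> [445.2, 139.2, 150] shift(m) [-0.0465  0.1356  0.0068]
  -> [445.2, 139.2, 37] shift(m) [0.    0.113 0.   ]
```

View pics/w7.png

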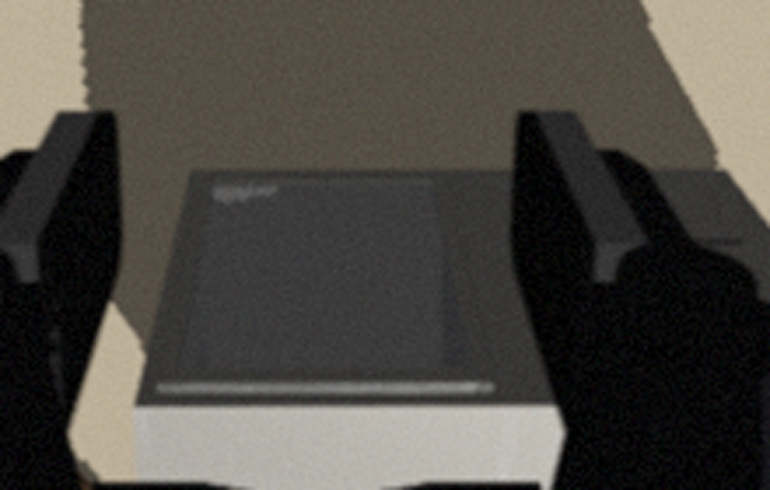

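Shut panel predicted at row 308, seen at 310: closed. Roller diameters measure 48 (r1) and 35 (r2). Grasp r1.

send_rows:
  steps:
    - [95,-0.024,0.04,0.003,0,0,0]
    - [95,-0.023,0.045,0.004,0,0,0]
    - [95,0,0.05,0.002,0,0,0]
    - [95,0,0.05,0,0,0,0]
    - [95,0,0.04,0,0,0,0]
    - [95,0,0.0246,0,0,0,0]
    - [95,0,0,0,0,0,0]
  force: 25

```text
t: 9.57
eef_pos: [439.7, 139.3, 33.1]
ee_rot: [0.618, -0.617, -0.342, 0.347]
wrist_force: [-0.8, -0.9, 0.2]
opening: 0.952
```

Run:
```python
from h import *
im=robot.camera("wrist");cv2.imwrite("pics/w8.png",im[:,:,::-1])
plan([[443.5,139.8,36]],148.3)
```

```text
t 9.62 pos [441.1 139.8  34.5] jaw 148.4 q7 1.87 F [-0.  -0.2 -0.9] open 0.949 turn [-0.19  0.06 -0.15]
  -> [443.5, 139.8, 36] shift(m) [ 0.0013 -0.0015 -0.002 ]
```

View pics/w8.png

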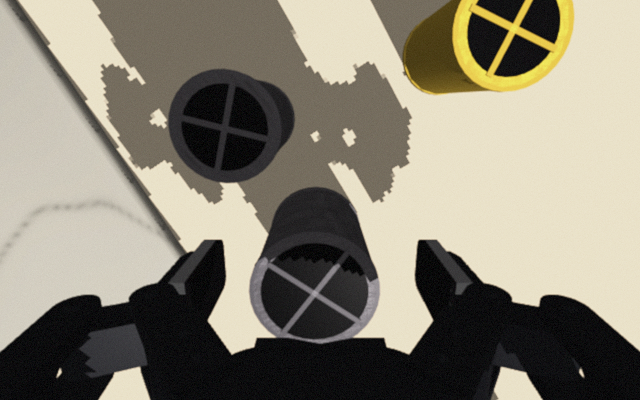

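Run:
```python
from h import *
m=robot.camera_model("wrist")
print("r1",ray("wrist",(315,286),64,m),"r2",ray("wrist",(225,125),64,m))
plan([],148.3)
```

```text
r1 [443.75419267 139.93442394] r2 [437.60836219  73.97495831]
t 9.62 pos [441.1 139.8  34.5] jaw 148.4 q7 1.87 F [-0.  -0.2 -0.9] open 0.949 turn [-0.19  0.06 -0.15]
```

send_rows:
  steps:
    - [0,0,0,0,0,0,0]
    - [0,0,0,0,0,0,0]
    - [0,0,0,0,0,0,0]
    - [0,0,0,0,0,0,0]
  force: 25

```text
t: 10.12
eef_pos: [443.8, 140.0, 37.0]
ee_rot: [-0.617, 0.618, 0.345, -0.344]
wrist_force: [-2.1, -0.7, 6.1]
opening: 0.557
```

Run:
```python
from h import *
plan([[441,140,200],cad(26,50,205),cad(26,50,116+39)],148.3)
plan([[441,140,200],cad(-26,50,205),cad(-26,50,116+39)],148.3)
```

```text
t 10.12 pos [443.8 140.   37. ] jaw 148.3 q7 1.87 F [-2.1 -0.7  6.1] open 0.557 turn [ 0.1  -0.01  0.08]
  -> [441, 140, 200] shift(m) [-0.0015 -0.163   0.0024]
  -> [500.5, 411.8, 205] shift(m) [ 0.2625 -0.005   0.0922]
  -> [500.5, 411.8, 155] shift(m) [0.   0.05 0.  ]
t 10.12 pos [443.8 140.   37. ] jaw 148.3 q7 1.87 F [-2.1 -0.7  6.1] open 0.557 turn [ 0.1  -0.01  0.08]
  -> [441, 140, 200] shift(m) [-0.0015 -0.163   0.0024]
  -> [473.2, 367.6, 205] shift(m) [ 0.2106 -0.005   0.0922]
  -> [473.2, 367.6, 155] shift(m) [0.   0.05 0.  ]
```

send_rows:
  steps:
    - [0,0,-0.05,0,0,0,0]
    - [0,0,-0.06,0,0,0,0]
    - [0,0,-0.06,0,0,0,0]
    - [0,0.04,0,0.015,0,0,0]
    - [0,0.05,0,0.017,0,0,0]
    - [0,0.05,0,0.017,0,0,0]
    - [0,0.05,0,0.017,0,0,0]
    - [0,0.04,0,0.016,0,0,0]

```text
t: 11.12
eef_pos: [494.3, 380.4, 206.2]
ee_rot: [0.618, -0.617, -0.345, 0.344]
wrist_force: [0.2, 0.1, 0.7]
opening: 0.552
```

send_rows:
  steps:
    - [0,0.02,0,0.008,0,0,0]
    - [0,0.01,0,0.004,0,0,0]
    - [0,0,0,0,0,0,0]
    - [0,0,0,0,0,0,0]

```text
t: 11.62
eef_pos: [500.0, 408.8, 205.9]
ee_rot: [-0.617, 0.618, 0.344, -0.344]
wrist_force: [0.5, -1.4, -1.5]
opening: 0.548
```

Run:
```python
from h import *
im=robot.camera("wrist");cv2.imwrite("pics/w9.png",im[:,:,::-1])
plan([cad(26,50,205),cad(26,50,154)],148.3)
im=robot.camera("scene");crop(im,370,120,500,260,4,"pics/s9.png")
```

```text
t 11.68 pos [500.1 408.8 205.9] jaw 148.2 q7 1.59 F [-0.1  0.1 -0.1] open 0.548 turn [ 0.05 -0.09 -0.04]
  -> [500.5, 411.8, 205] shift(m) [0.0028 0.0009 0.0012]
  -> [500.5, 411.8, 154] shift(m) [0.    0.051 0.   ]
```

View pics/w9.png

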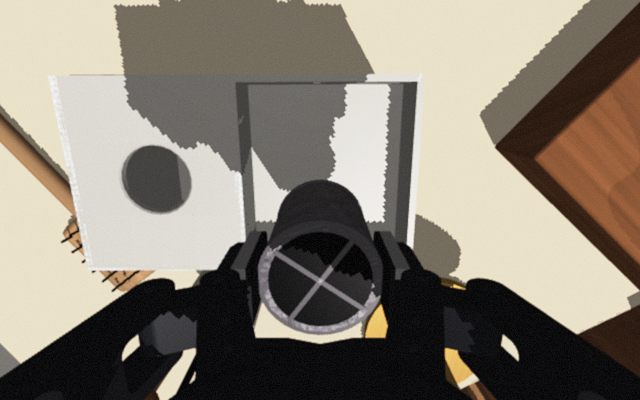

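View pics/s9.png

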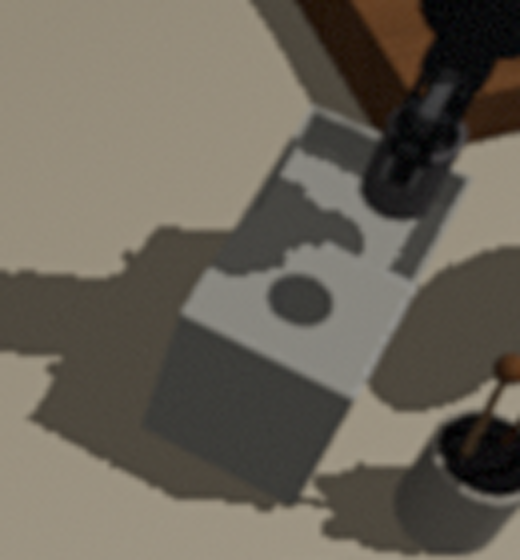

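The wrist view gives a good look: hole at (156,179), front lid corners (50,77) and (421,75), back corner (91,270), roller over the tray's back half.

Run:
```python
from h import *
m=robot.camera_model("wrist")
h=ray("wrist",(156.5,179),150,m);print("hole",h,"pred",cad(0,-53,150))
for px,l in [((50,77),(-60,-105)),((421,75),(-60,105)),((91,270),(60,-105))]:
    print(ray("wrist",px,150,m),cad(*l,150))
for px in [(240,83),(404,83)]: print(ray("wrist",px,150,m))
```

```text
hole [573.6356872  340.35783573] pred [574.5, 335.6, 150]
[587.0996631  263.35985886] [587.2, 257.2, 150]
[410.87777555 371.29156015] [408.5, 367.5, 150]
[648.19677287 365.49885072] [650.3, 359.3, 150]
[498.94494051 321.72817315]
[420.92130687 370.06636582]
```

send_rows:
  steps:
    - [0,0,0.02,0.001,0,0,0]
    - [0,0,0.02,0,0,0,0]
    - [0,0,0.009,0,0,0,0]
    - [0,0,0,0,0,0,0]
    - [0,0,0,0,0,0,0]

```text
t: 12.35
eef_pos: [498.9, 411.3, 157.2]
ee_rot: [0.618, -0.617, -0.345, 0.344]
wrist_force: [0.9, 0.2, 0.2]
opening: 0.555
```

```bash
sed -i 's/CC=np.array(\[529.4,363.4\])/CC=np.array([529.3,368.2])/' h.py
python3 - <<'E'
from h import *
plan([cad(28,50,154)],148.3)
print(cad(0,-53,150))
E
```

```text
t 12.35 pos [498.9 411.3 157.2] jaw 148.3 q7 1.57 F [0.9 0.2 0.2] open 0.555 turn [-0.01  0.01  0.04]
  -> [501.5, 418.3, 154] shift(m) [0.0073 0.0032 0.0014]
[574.4, 340.4, 150]
```

send_rows:
  steps:
    - [0,0.007,0,0.001,0,0,0]
    - [0,0,0.002,0,0,0,0]
    - [0,0,0,0,0,0,0]

```text
t: 12.72
eef_pos: [501.5, 417.4, 154.8]
ee_rot: [-0.617, 0.618, 0.344, -0.345]
wrist_force: [0.0, 0.1, -0.3]
opening: 0.555
```

send_rows:
  steps:
    - [70,0,0,0,0,0,0]
    - [70,0,0,0,0,0,0]
    - [75,0,0,0,0,0,0]
    - [75,0,-0.03,0,0,0,0]
    - [80,0,-0.05,0,0,0,0]
    - [90,0,-0.04,0,0,0,0]
    - [90,-0.05,0,0,0,0,0]
    - [90,-0.05,0,0,0,0,0]

```text
t: 13.72
eef_pos: [448.5, 331.9, 275.4]
ee_rot: [0.618, -0.617, -0.345, 0.344]
wrist_force: [-0.2, 0.1, 0.2]
opening: 0.897
```

Run:
```python
from h import *
im=robot.camera("wrist");cv2.imwrite("pics/w10.png",im[:,:,::-1])
plan([[435.5,-24.3,200],[435.5,-24.3,37]],148.3)
m=robot.camera_model("wrist")
im=robot.camera("top");crop(im,160,150,400,330,3.3,"pics/t10.png");
```

```text
t 13.78 pos [444.6 325.  273.5] jaw 148.2 q7 1.71 F [-4.4 -4.9 -3. ] open 0.898 turn [ 0.07 -0.07 -0.5 ]
  -> [435.5, -24.3, 200] shift(m) [-0.302   0.0735 -0.1758]
  -> [435.5, -24.3, 37] shift(m) [0.    0.163 0.   ]
```

View pics/w10.png

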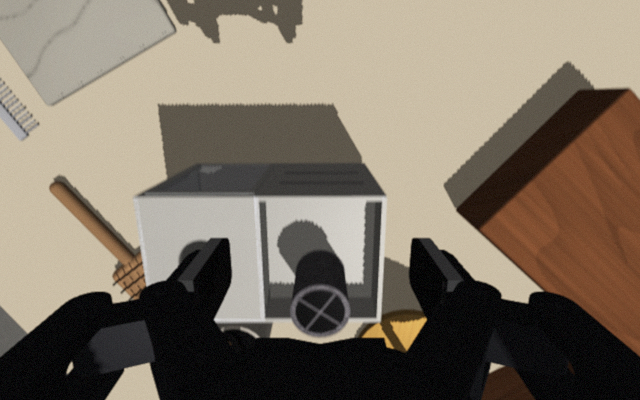

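View pics/t10.png

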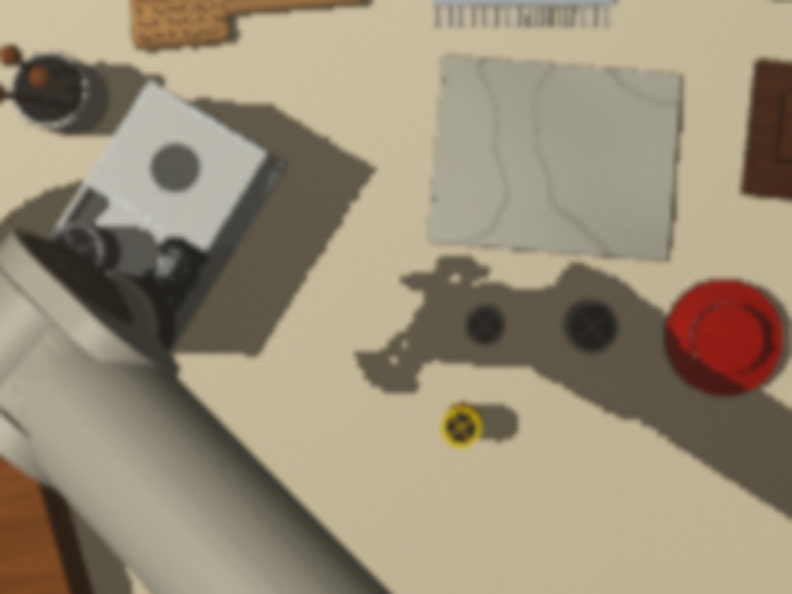

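send_rows:
  steps:
    - [90,-0.043,0.0,-0.025,0,0,0]
    - [90,-0.043,0.01,-0.025,0,0,0]
    - [90,-0.043,0.01,-0.025,0,0,0]
    - [90,-0.043,0.01,-0.025,0,0,0]
    - [90,-0.043,0.01,-0.025,0,0,0]
    - [90,-0.043,0.01,-0.025,0,0,0]
    - [90,-0.042,0.02,-0.025,0,0,0]
    - [90,0,0,0,0,0,0]

```text
t: 14.82
eef_pos: [439.3, -18.8, 203.7]
ee_rot: [0.619, -0.619, -0.341, 0.343]
wrist_force: [0.4, 1.5, -0.1]
opening: 0.899
```

Run:
```python
from h import *
im=robot.camera("wrist");cv2.imwrite("pics/w11.png",im[:,:,::-1])
plan([[435.5,-24.3,200],[435.5,-24.3,37]],148.3)
m=robot.camera_model("wrist");print(np.round(m["world_from_camera"],3).tolist())
```

```text
t 14.88 pos [440.1 -16.3 204.5] jaw 148.1 q7 2.48 F [-0.3  0.1 -0.4] open 0.903 turn [-0.06 -0.21 -0.03]
  -> [435.5, -24.3, 200] shift(m) [-0.0092  0.0045 -0.0003]
  -> [435.5, -24.3, 37] shift(m) [0.    0.163 0.   ]
[[-0.849, 0.511, 0.137, 405.405], [0.528, 0.819, 0.222, -72.831], [0.002, 0.261, -0.965, 346.963], [0.0, 0.0, 0.0, 1.0]]
```

View pics/w11.png

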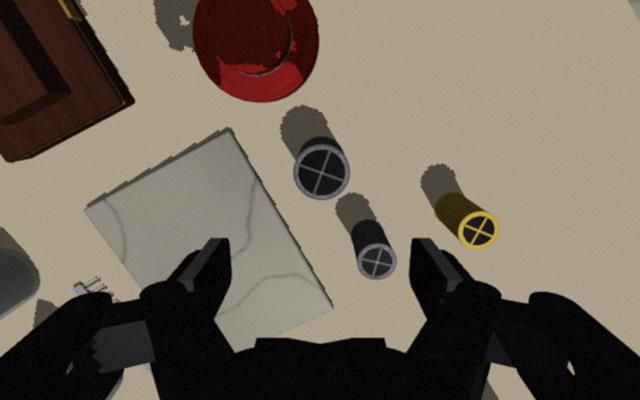

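Run:
```python
from h import *
m=robot.camera_model("wrist")
print(ray("wrist",(321,172),64,m),ray("wrist",(376,261),64,m))
plan([[435.5,-24.3,200],[435.5,-24.3,37]],128.3)
```

```text
[436.25689739 -20.66204534] [437.43744524  76.92841481]
t 14.88 pos [440.1 -16.3 204.5] jaw 148.1 q7 2.48 F [-0.3  0.1 -0.4] open 0.903 turn [-0.05 19.79 -0.04]
  -> [435.5, -24.3, 200] shift(m) [-0.0085  0.0045 -0.0035]
  -> [435.5, -24.3, 37] shift(m) [0.    0.163 0.   ]
```

send_rows:
  steps:
    - [90,0,0,0,0,10,0]
    - [90,0,0,0,0,9.8,0]
    - [90,-0.0067,0.03,-0.0019,0,0,0]
    - [90,0,0.045,0,0,0,0]
    - [90,0,0.045,0,0,0,0]
    - [90,0,0.03,0,0,0,0]
    - [90,0,0.0165,0,0,0,0]
    - [90,0,0,0,0,0,0]

```text
t: 15.88
eef_pos: [436.1, -18.7, 37.8]
ee_rot: [0.668, -0.667, -0.234, 0.234]
wrist_force: [0.4, 0.1, -0.0]
opening: 0.903
```

send_rows:
  steps:
    - [0,0,0,0,0,0,0]
    - [0,0,0,0,0,0,0]
    - [0,0,0,0,0,0,0]
    - [0,0,0,0,0,0,0]
  force: 25

```text
t: 16.38
eef_pos: [437.4, -20.2, 39.5]
ee_rot: [-0.667, 0.668, 0.234, -0.232]
wrist_force: [-0.6, 1.9, 6.4]
opening: 0.549
```

Run:
```python
from h import *
im=robot.camera("wrist");cv2.imwrite("pics/w12.png",im[:,:,::-1])
plan([[435.5,-24.3,220],cad(-60,50,220),cad(-26,50,210)],None)
plan([[435.5,-24.3,220],cad(-60,50,220),cad(-26,50,210)],148.3)
```

```text
t 16.43 pos [437.4 -20.2  39.5] jaw 128.5 q7 1.96 F [-0.1  1.8  7.3] open 0.551 turn [0. 0. 0.]
  -> [435.5, -24.3, 220] shift(m) [-0.0037 -0.1805 -0.0023]
  -> [455.2, 343.4, 220] shift(m) [2.443e-01 1.000e-04 2.755e-01]
  -> [473.1, 372.4, 210] shift(m) [0.032  0.0101 0.0116]
t 16.43 pos [437.4 -20.2  39.5] jaw 128.5 q7 1.96 F [-0.1  1.8  7.3] open 0.551 turn [  0.1 -19.8   0.1]
  -> [435.5, -24.3, 220] shift(m) [-0.0045 -0.1805 -0.0006]
  -> [455.2, 343.4, 220] shift(m) [0.3232 0.     0.1765]
  -> [473.1, 372.4, 210] shift(m) [0.0341 0.01   0.    ]
```

View pics/w12.png

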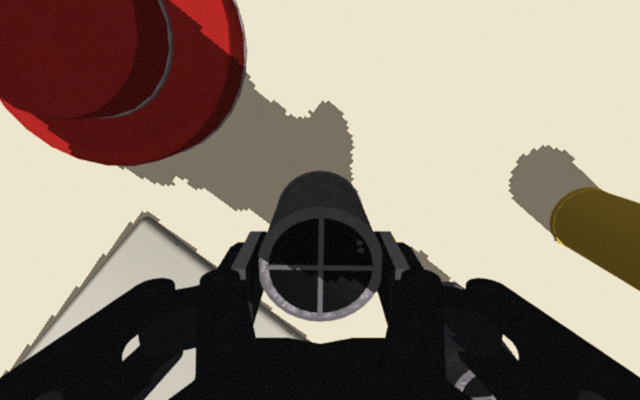

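send_rows:
  steps:
    - [0,0,-0.05,0,0,0,0]
    - [0,0,-0.06,0,0,0,0]
    - [0,0,-0.07,0,0,0,0]
    - [0,0.03,0,0.0342,0,0,0]
    - [0,0.03,0,0.0342,0,0,0]
    - [0,0.03,0,0.0342,0,0,0]
    - [0,0.03,0,0.0342,0,0,0]
    - [0,0.03,0,0.0342,0,0,0]

```text
t: 17.42
eef_pos: [447.2, 207.6, 211.4]
ee_rot: [-0.667, 0.668, 0.233, -0.233]
wrist_force: [1.3, -0.8, -0.7]
opening: 0.552
```

send_rows:
  steps:
    - [0,0.03,0,0.0342,0,0,0]
    - [0,0.03,0,0.0342,0,0,0]
    - [0,0.03,0,0.0342,0,0,0]
    - [0,0,0,0,0,-10,0]
    - [0,0,0,0,0,-9.8,0]
    - [0,0,0,0,0,0,0]
    - [0,0,0,0,0,0,0]

```text
t: 18.3
eef_pos: [453.9, 342.5, 211.1]
ee_rot: [-0.618, 0.618, 0.343, -0.343]
wrist_force: [-0.0, 0.0, 0.5]
opening: 0.551
```

Run:
```python
from h import *
im=robot.camera("wrist");cv2.imwrite("pics/w13.png",im[:,:,::-1])
plan([cad(-27,50,210),cad(-27,50,157)],148.3)
```

```text
t 18.35 pos [453.9 342.6 211.1] jaw 148.1 q7 1.62 F [-0.1  0.1 -0.1] open 0.551 turn [ 0.02 -0.19  0.01]
  -> [472.6, 371.5, 210] shift(m) [ 0.0344  0.0011 -0.0007]
  -> [472.6, 371.5, 157] shift(m) [0.    0.053 0.   ]
```

View pics/w13.png

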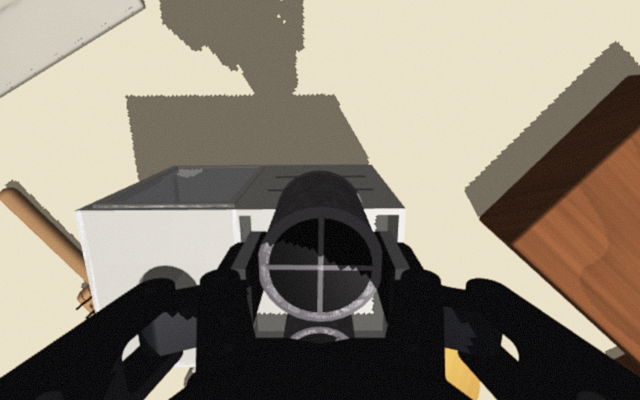

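send_rows:
  steps:
    - [0,0.02,0,0,0,-0.2,0]
    - [0,0.0145,0,0,0,0,0]
    - [0,0,0,0,0,0,0]
    - [0,0,0.025,0,0,0,0]
    - [0,0,0.02,0,0,0,0]
    - [0,0,0.009,0,0,0,0]
    - [0,0,0,0,0,0,0]
    - [0,0,0,0,0,0,0]

```text
t: 19.35
eef_pos: [471.9, 372.5, 157.1]
ee_rot: [0.617, -0.617, -0.346, 0.345]
wrist_force: [0.0, 0.0, -1.0]
opening: 0.556
```

Run:
```python
from h import *
im=robot.camera("wrist");cv2.imwrite("pics/w14.png",im[:,:,::-1])
plan([cad(-27,50,156)],148.3)
```

```text
t 19.40 pos [471.9 372.5 157.2] jaw 148.5 q7 1.56 F [ 0.7  0.  -1.2] open 0.553 turn [0.   0.2  0.03]
  -> [472.6, 371.5, 156] shift(m) [-0.0005  0.0012 -0.0012]
```

View pics/w14.png

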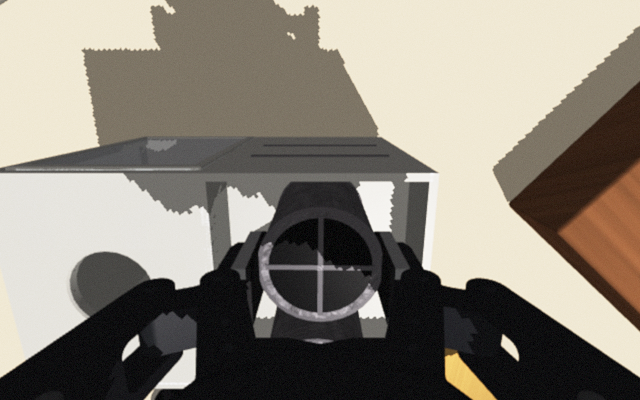

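send_rows:
  steps:
    - [68,0,0.001,0,0,0,0]
    - [70,0,0,0,0,0,0]
    - [75,0,0,0,0,0,0]
    - [75,0,-0.03,0,0,0,0]
    - [80,0,-0.05,0,0,0,0]
    - [80,0,-0.04,0,0,0,0]
    - [80,-0.05,0,0,0,0,0]
    - [80,-0.05,0,-0.02,0,0,0]

```text
t: 20.4
eef_pos: [435.1, 277.3, 276.5]
ee_rot: [0.616, -0.616, -0.347, 0.346]
wrist_force: [1.0, -1.0, -0.3]
opening: 0.799
```

Run:
```python
from h import *
im=robot.camera("wrist");cv2.imwrite("pics/w15.png",im[:,:,::-1])
plan([[437,75,200],[437,75,37]],None)
plan([[437,75,200],[437,75,37]],128.3)
im=robot.camera("top");crop(im,160,120,480,300,2.5,"pics/t15.png");
```

```text
t 20.45 pos [435.3 267.9 275. ] jaw 148.3 q7 1.81 F [-2.1 -8.3 -2.8] open 0.796 turn [0. 0. 0.]
  -> [437, 75, 200] shift(m) [-0.1627  0.0765 -0.1027]
  -> [437, 75, 37] shift(m) [0.0012 0.163  0.0004]
t 20.45 pos [435.3 267.9 275. ] jaw 148.3 q7 1.81 F [-2.1 -8.3 -2.8] open 0.796 turn [ 0.22 19.97 -0.39]
  -> [437, 75, 200] shift(m) [-0.1183  0.075  -0.1525]
  -> [437, 75, 37] shift(m) [0.    0.163 0.   ]
```

View pics/w15.png

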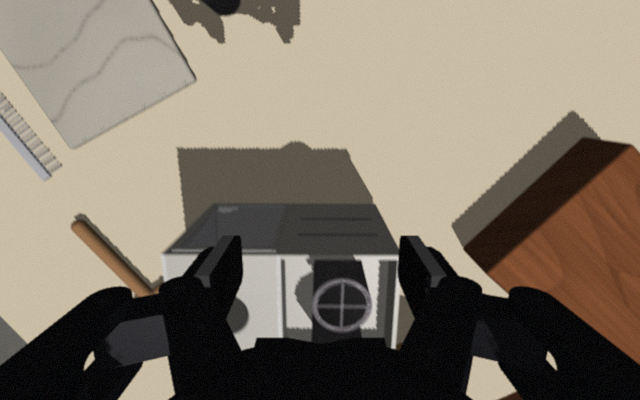

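View pics/t15.png

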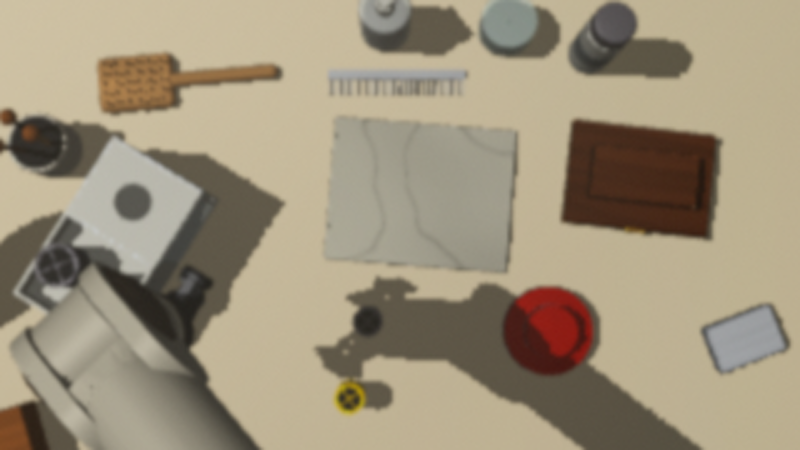

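send_rows:
  steps:
    - [75,0,0,0,0,10,0]
    - [75,0,0,0,0,10,0]
    - [75,-0.03,0,-0.038,0,0,0]
    - [75,-0.03,0.02,-0.038,0,0,0]
    - [75,-0.03,0.03,-0.038,0,0,0]
    - [75,-0.028,0.03,-0.038,0,0,0]
    - [75,0,0,0,0,0,0]
    - [75,0,0,0,0,0,0]

```text
t: 21.5
eef_pos: [439.4, 85.1, 196.3]
ee_rot: [0.668, -0.667, -0.234, 0.233]
wrist_force: [0.5, -0.6, -0.4]
opening: 0.748
```

Run:
```python
from h import *
im=robot.camera("wrist");cv2.imwrite("pics/w16.png",im[:,:,::-1])
plan([[437,75,200],[437,75,37]],128.3)
```

```text
t 21.55 pos [439.6  85.8 196.6] jaw 128.6 q7 1.87 F [-0.3 -0.1  0.7] open 0.748 turn [0.01 0.29 0.1 ]
  -> [437, 75, 200] shift(m) [-0.0087 -0.0034 -0.0068]
  -> [437, 75, 37] shift(m) [0.    0.163 0.   ]
```

View pics/w16.png

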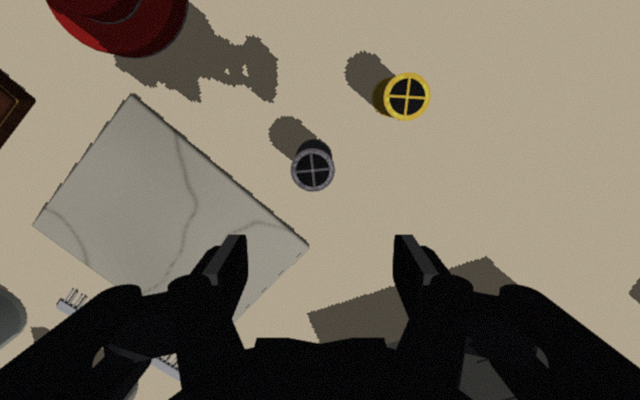

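Run:
```python
from h import *
m=robot.camera_model("wrist")
q=ray("wrist",(313,169.5),64,m);print(q)
plan([[(q[0]+436.5)/2,(q[1]+74.5)/2,36]],128.3)
```

```text
[436.16451749  75.33884754]
t 21.55 pos [439.6  85.8 196.6] jaw 128.6 q7 1.87 F [-0.3 -0.1  0.7] open 0.748 turn [0.01 0.29 0.1 ]
  -> [np.float64(436.3322587471972), np.float64(74.91942377183298), 36] shift(m) [-0.0093  0.1606 -0.0065]
```

send_rows:
  steps:
    - [75,-0.0093,0.03,-0.0065,0,0.3,0]
    - [75,0,0.05,0,0,0,0]
    - [75,0,0.045,0,0,0,0]
    - [75,0,0.025,0,0,0,0]
    - [75,0,0.0105,0,0,0,0]
    - [75,0,0,0,0,0,0]
    - [75,0,0,0,0,0,0]

```text
t: 22.42
eef_pos: [436.8, 73.9, 36.5]
ee_rot: [-0.668, 0.668, 0.232, -0.231]
wrist_force: [0.0, -0.1, -0.8]
opening: 0.747
```

Run:
```python
from h import *
im=robot.camera("wrist");cv2.imwrite("pics/w17.png",im[:,:,::-1])
plan([[436.3,75,36]],128.3)
```

```text
t 22.48 pos [436.8  73.7  36.6] jaw 128.2 q7 1.66 F [ 0.5  0.2 -0.6] open 0.751 turn [ 0.08 -0.09  0.12]
  -> [436.3, 75, 36] shift(m) [0.0004 0.0006 0.0013]
```

View pics/w17.png

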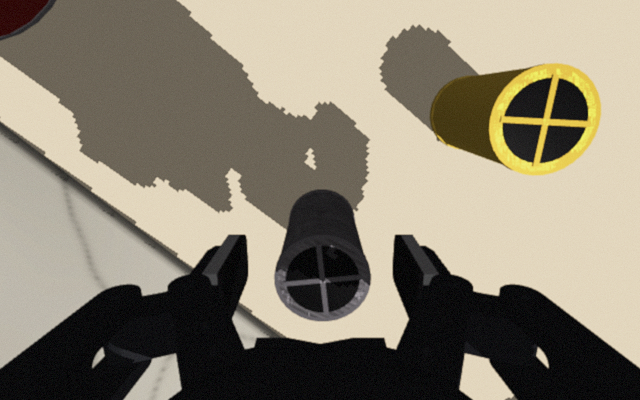

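Run:
```python
from h import *
m=robot.camera_model("wrist")
print(ray("wrist",(322.5,277.5),64,m))
```

```text
[435.73693033  73.69509494]
```

send_rows:
  steps:
    - [0,0,0,0,0,0,0]
    - [0,0,0,0,0,0,0]
    - [0,0,0,0,0,0,0]
    - [0,0,0,0,0,0,0]
    - [0,0,-0.05,0,0,0,0]
    - [0,0,-0.06,0,0,0,0]
    - [0,0,-0.07,0,0,0,0]
    - [0,0,0,0,0,0,0]
  force: 25

```text
t: 23.48
eef_pos: [439.2, 73.9, 212.7]
ee_rot: [-0.667, 0.67, 0.235, -0.228]
wrist_force: [-0.1, -0.1, -0.6]
opening: 0.413
```

Run:
```python
from h import *
im=robot.camera("wrist");cv2.imwrite("pics/w18.png",im[:,:,::-1])
plan([[574.1,340.2,222]],None)
m=robot.camera_model("wrist")
s,p,Rm=state()
# expected ring px if centred at TCP xy, top at tcp z-36.6+64
for dz in(26,28,30):print(proj("wrist",[p[0],p[1],p[2]+dz],m))
```

```text
t 23.52 pos [437.3  73.1 210.1] jaw 128.2 q7 1.90 F [-0.1 -0.3 -0.8] open 0.412 turn [0. 0. 0.]
  -> [574.1, 340.2, 222] shift(m) [ 0.2726 -0.0113  0.1255]
[[320.46857466 277.76659118]]
[[320.45947985 280.49415709]]
[[320.45010635 283.3053022 ]]
```

View pics/w18.png

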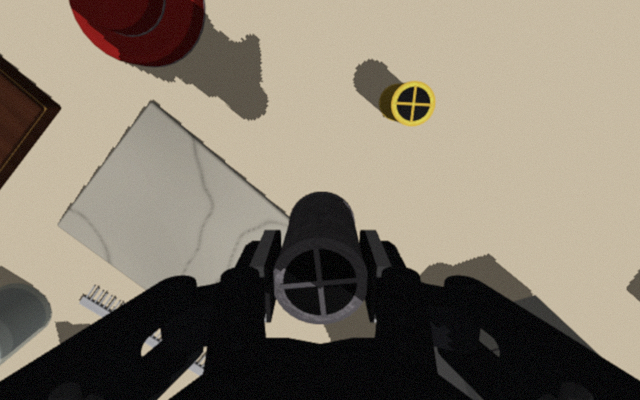

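send_rows:
  steps:
    - [0,0.04,-0.011,0.018,0,0,0]
    - [0,0.05,0,0.023,0,0,0]
    - [0,0.05,0,0.023,0,0,0]
    - [0,0.05,0,0.023,0,0,0]
    - [0,0.05,0,0.023,0,0,0]
    - [0,0.0326,0,0.0155,0,0,0]
    - [0,0,0,0,0,0,0]
    - [0,0,0,0,0,0,0]

```text
t: 24.52
eef_pos: [571.1, 339.2, 216.7]
ee_rot: [-0.668, 0.669, 0.23, -0.233]
wrist_force: [0.3, -0.4, 0.3]
opening: 0.416
```

Run:
```python
from h import *
im=robot.camera("wrist");cv2.imwrite("pics/w19.png",im[:,:,::-1])
plan([[574.1,340.2,195]],128.3)
m=robot.camera_model("wrist")
print(proj("wrist",[[574.1,340.2,150],cad(-60,-105,150),cad(-60,105,150)],m))
a=np.linspace(0,2*np.pi,8,endpoint=False)
```

```text
t 24.57 pos [571.6 338.7 217.3] jaw 128.2 q7 1.40 F [ 0.2 -0.  -0.1] open 0.413 turn [ 0.03 -0.14 -0.19]
  -> [574.1, 340.2, 195] shift(m) [ 0.0029  0.0223 -0.0004]
[[319.81185724 208.75870275]
 [208.1337327  150.49925379]
 [544.70331192  23.51509111]]
```

View pics/w19.png

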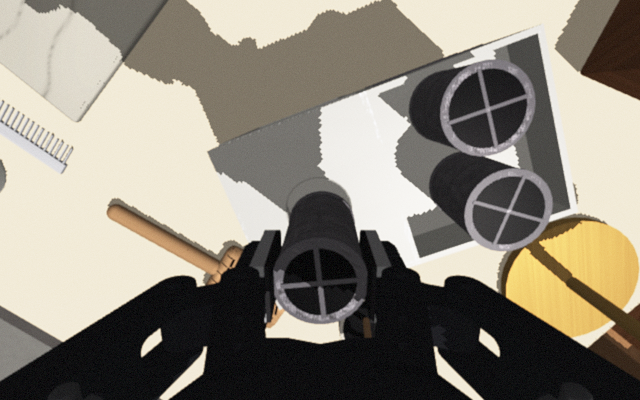

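Both thick rollers stand in the tray, (488,108) and (509,208); lid corners match the prediction within 2 px. Lower the thin one over the opening.

send_rows:
  steps:
    - [0,0.0029,0.01,-0.0004,0,0,0]
    - [0,0,0.012,0,0,0,0]
    - [0,0,0,0,0,0,0]
    - [0,0,0,0,0,0,0]

```text
t: 25.08
eef_pos: [574.8, 341.8, 196.8]
ee_rot: [0.668, -0.668, -0.231, 0.231]
wrist_force: [-1.0, 0.2, -0.5]
opening: 0.412
```

Run:
```python
from h import *
im=robot.camera("wrist");crop(im,200,120,440,320,3.3,"pics/w20.png")
plan([[574.1,340.2,162]],128.3)
```

```text
t 25.12 pos [574.9 342.  197.1] jaw 128.2 q7 1.39 F [ 0.1 -0.4 -0.4] open 0.414 turn [-0.   -0.11  0.02]
  -> [574.1, 340.2, 162] shift(m) [-0.0018  0.0351 -0.001 ]
```

View pics/w20.png

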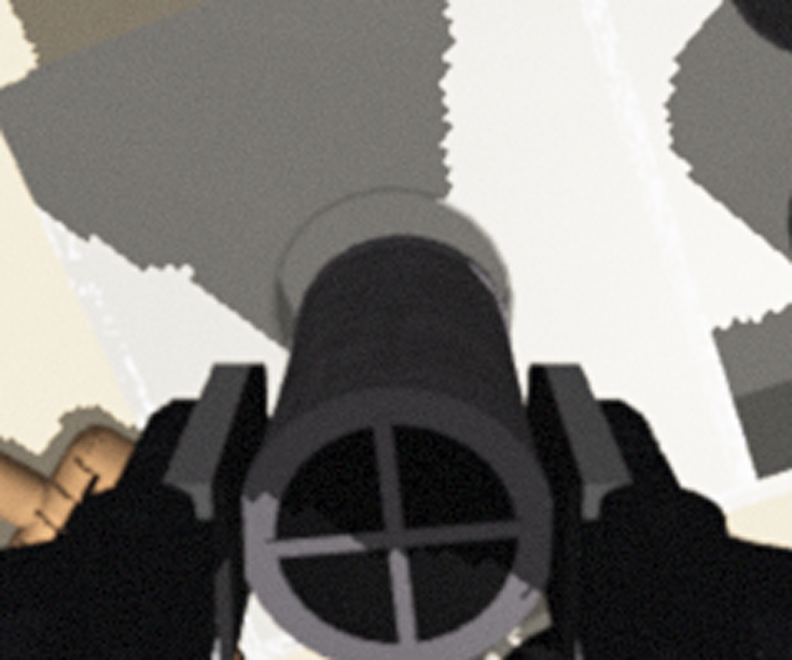

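Run:
```python
from h import *
m=robot.camera_model("wrist")
s,p,Rm=state()
a=np.linspace(0,2*np.pi,72)
def box(c,r,z):
    q=proj("wrist",np.c_[c[0]+r*np.cos(a),c[1]+r*np.sin(a),np.full(72,z)],m); q=(q-[200,120])*3.3+1.15
    return "cols",q[:,0].min().round(),q[:,0].max().round(),"toprow",q[:,1].min().round()
print(box((574.1,340.2),21,150)); print(box(p,18,p[2]-37)); print(box((572,340),21,150),box((574.1,338.2),21,150))
```

```text
('cols', np.float64(276.0), np.float64(510.0), 'toprow', np.float64(189.0))
('cols', np.float64(293.0), np.float64(504.0), 'toprow', np.float64(230.0))
('cols', np.float64(282.0), np.float64(517.0), 'toprow', np.float64(179.0)) ('cols', np.float64(267.0), np.float64(502.0), 'toprow', np.float64(182.0))
```

send_rows:
  steps:
    - [0,-0.0024,0,-0.0018,0,0,0]
    - [0,0,0,0,0,0,0]
    - [0,0,0.006,0,0,0,0]
    - [0,0,0.006,0,0,0,0]
    - [0,0,0.004,0,0,0,0]
    - [0,0,0,0,0,0,0]

```text
t: 25.88
eef_pos: [573.6, 338.9, 180.1]
ee_rot: [-0.668, 0.668, 0.231, -0.232]
wrist_force: [0.5, 0.7, -0.4]
opening: 0.411
```

Run:
```python
from h import *
im=robot.camera("wrist");crop(im,200,120,440,320,3.3,"pics/w21.png")
plan([[574.1,340.2,162]],128.3)
```

```text
t 25.93 pos [573.9 339.1 180.5] jaw 128.2 q7 1.38 F [-0.4  0.2 -1. ] open 0.414 turn [-0.01 -0.1  -0.03]
  -> [574.1, 340.2, 162] shift(m) [0.0009 0.0185 0.0007]
```

View pics/w21.png

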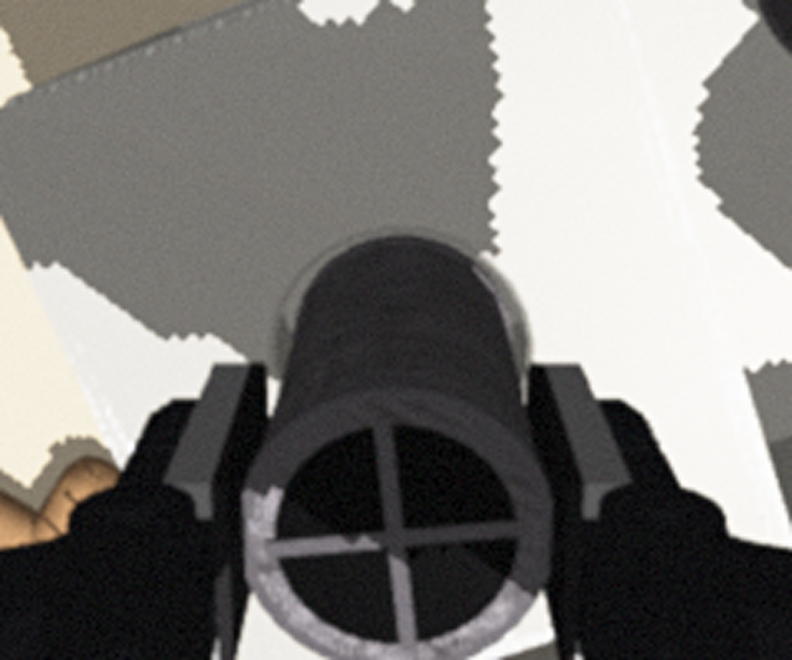

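The roller's lower end is inside the opening with no contact force. Lower on and release.

send_rows:
  steps:
    - [0,0,0.008,0,0,0,0]
    - [0,0,0.008,0,0,0,0]
    - [0,0,0,0,0,0,0]
    - [70,0,0,0,0,0,0]
    - [70,0,0,0,0,0,0]
    - [70,0,0,0,0,0,0]
    - [70,0,-0.03,0,0,0,0]
    - [80,0,-0.06,0,0,0,0]

```text
t: 26.92
eef_pos: [572.6, 337.7, 252.9]
ee_rot: [-0.668, 0.669, 0.229, -0.233]
wrist_force: [1.0, 0.5, 0.8]
opening: 0.801
```

send_rows:
  steps:
    - [80,-0.04,-0.03,0,0,0,0]
    - [80,-0.05,-0.02,0,0,0,0]
    - [80,-0.05,0,0,0,0,0]
    - [80,0,0,0,0,0,0]

```text
t: 27.42
eef_pos: [461.5, 250.1, 305.1]
ee_rot: [-0.667, 0.67, 0.231, -0.231]
wrist_force: [1.0, 0.7, 0.5]
opening: 0.803
```

Run:
```python
from h import *
im=robot.camera("wrist");cv2.imwrite("pics/w22.png",im[:,:,::-1])
im=robot.camera("top");crop(im,160,120,480,300,2.5,"pics/t22.png")
m=robot.camera_model("wrist")
print([proj("wrist",cad(-58-d,y,140),m).round(0).tolist() for d in(0,5,10) for y in(-100,-6)], proj("wrist",cad(-60,-105,150),m).round(0))
plan([],None)
```

```text
[[[258.0, 271.0]], [[346.0, 242.0]], [[256.0, 267.0]], [[345.0, 237.0]], [[254.0, 263.0]], [[343.0, 233.0]]] [[251. 276.]]
t 27.52 pos [464.4 252.3 305.6] jaw 128.2 q7 1.53 F [ 0.4  0.7 -0. ] open 0.802 turn [0. 0. 0.]
```

View pics/w22.png

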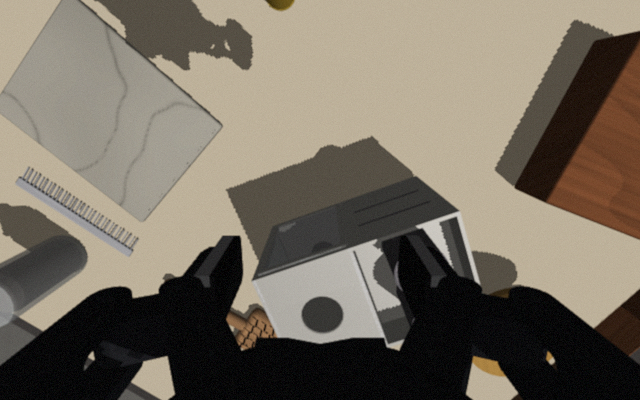

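View pics/t22.png

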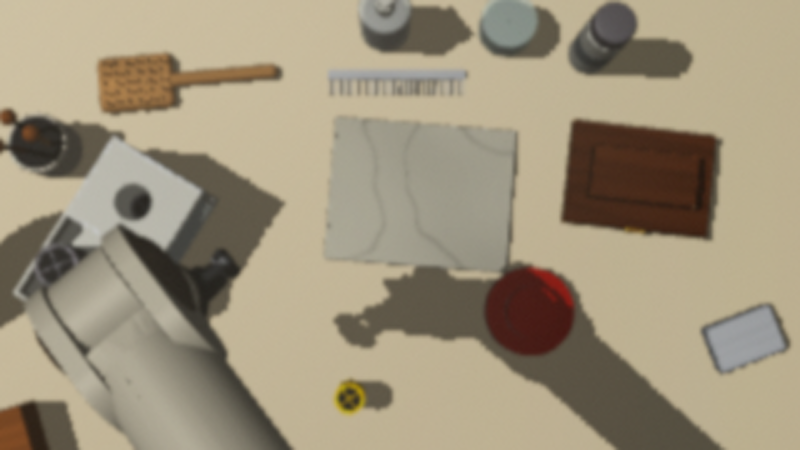

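The bin opening is empty now (roller went in), panel flush. The tin has been knocked toward the slab, now at (530,310) in the crop. Next: the case; turn the jaws the long way round.

send_rows:
  steps:
    - [100,0,0,0,0,10.35,0]
    - [100,0,0,0,0,10.35,0]
    - [100,0,0,0,0,10.35,0]
    - [100,0,0,0,0,10.35,0]
    - [100,0,0,0,0,10.35,0]
    - [100,0,0,0,0,10.35,0]
    - [100,0,0,0,0,10.35,0]
    - [100,0,0,0,0,10.35,0]

```text
t: 28.52
eef_pos: [465.0, 253.8, 304.7]
ee_rot: [0.654, -0.653, 0.27, -0.27]
wrist_force: [-0.4, -0.5, -1.7]
opening: 0.998
```

send_rows:
  steps:
    - [100,0,0,0,0,10.35,0]
    - [100,0,0,0,0,10.35,0]
    - [100,0,0,0,0,10.35,0]
    - [100,0,0,0,0,10.35,0]
    - [100,0,0,0,0,10.35,0]
    - [100,0,0,0,0,0,0]

```text
t: 29.28
eef_pos: [464.7, 253.6, 304.7]
ee_rot: [0.472, -0.472, 0.526, -0.526]
wrist_force: [-0.4, 0.4, -1.1]
opening: 1.003
```

Run:
```python
from h import *
plan([[595,-250,240]],-6.3)
```

```text
t 29.27 pos [464.7 253.6 304.7] jaw -6.2 q7 -0.74 F [-0.4  0.4 -1.1] open 1.003 turn [ 0.01  0.1  -0.03]
  -> [595, -250, 240] shift(m) [0.4863 0.0647 0.1848]
```

send_rows:
  steps:
    - [100,0.05,0,0.019,0,0,0]
    - [100,0.05,0,0.019,0,0,0]
    - [100,0.05,0,0.019,0,0,0]
    - [100,0.05,0,0.019,0,0,0]
    - [100,0.05,0,0.019,0,0,0]
    - [100,0.05,0,0.019,0,0,0]
    - [100,0.05,0,0.019,0,0,0]
    - [100,0.05,0.02,0.019,0,0,0]

```text
t: 30.28
eef_pos: [573.3, -163.6, 286.3]
ee_rot: [-0.474, 0.472, -0.524, 0.527]
wrist_force: [0.6, 0.7, 0.6]
opening: 0.999
```

send_rows:
  steps:
    - [100,0.05,0.02,0.019,0,0,0]
    - [100,0.036,0.025,0.014,0,0,0]
    - [100,0,0,0,0,0,0]
    - [100,0,0,0,0,0,0]

```text
t: 30.78
eef_pos: [594.7, -250.0, 239.4]
ee_rot: [0.473, -0.472, 0.527, -0.526]
wrist_force: [-0.1, -0.6, -0.6]
opening: 1.0
```

Run:
```python
from h import *
plan([[610.5,-267.7,200]],-6.3)
im=robot.camera("wrist");cv2.imwrite("pics/w23.png",im[:,:,::-1])
im=robot.camera("top");crop(im,260,130,500,310,3.3,"pics/t23.png")
```

```text
t 30.77 pos [ 594.7 -250.   239.4] jaw -6.2 q7 0.22 F [-0.1 -0.6 -0.6] open 1.000 turn [ 0.03  0.13 -0.07]
  -> [610.5, -267.7, 200] shift(m) [0.0159 0.0394 0.0176]
```

View pics/w23.png

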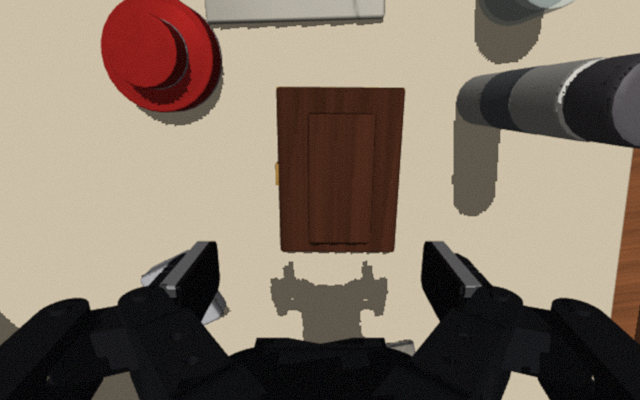

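View pics/t23.png

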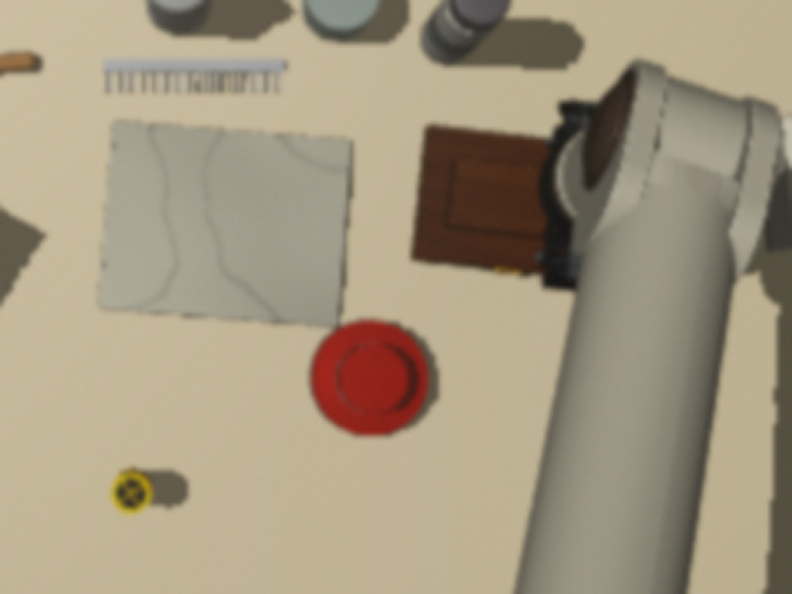

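Run:
```python
from h import *
m=robot.camera_model("wrist")
def quad(n,pts,z):
    q=np.array([ray("wrist",p,z,m) for p in pts]);c=q.mean(0)
    print(n,"c",c.round(1),"sides",[ (round(float(np.linalg.norm(q[(i+1)%4]-q[i])),1), round(float(np.degrees(np.arctan2(*(q[(i+1)%4]-q[i])[::-1]))),1)) for i in range(4)])
quad("panel",[(309,113),(374.5,113),(370,243.5),(309.5,242)],60)
quad("base",[(278,88),(405,89),(395,251),(281.5,250)],30)
mt=robot.camera_model("top")
P=lambda x,y,z: ray("top",(x/3.3+260-.35,y/3.3+130-.35),z,mt)
print("tin",P(375,377,60),P(370,377,30))
```

```text
panel c [ 614.3 -264. ] sides [(61.0, -6.1), (131.5, -95.7), (62.5, 172.3), (129.8, 83.6)]
base c [ 615.1 -264.1] sides [(127.0, -6.5), (176.4, -96.1), (128.9, 173.3), (176.0, 83.3)]
tin [ 449.18801512 -128.68995708] [ 448.58464369 -127.50286121]
```

send_rows:
  steps:
    - [100,0.012,0.03,0.018,0,0.1,0]
    - [100,0,0.05,0,0,0,0]
    - [100,0,0.04,0,0,0,0]
    - [100,0,0,0,0,0,0]
    - [100,0,0,0,0,0,0]

```text
t: 31.5
eef_pos: [612.4, -264.5, 122.2]
ee_rot: [-0.472, 0.471, -0.526, 0.528]
wrist_force: [-0.0, -0.1, 0.7]
opening: 1.001
```

Run:
```python
from h import *
plan([[614.5,-264.3,120],[614.5,-264.3,29]],-6.3)
im=robot.camera("wrist");cv2.imwrite("pics/w24.png",im[:,:,::-1])
```

```text
t 31.50 pos [ 612.4 -264.5  122.2] jaw -6.4 q7 0.22 F [-0.  -0.1  0.7] open 1.001 turn [-0.18 -0.05  0.03]
  -> [614.5, -264.3, 120] shift(m) [-0.0004  0.0022  0.0021]
  -> [614.5, -264.3, 29] shift(m) [0.    0.091 0.   ]
```

View pics/w24.png

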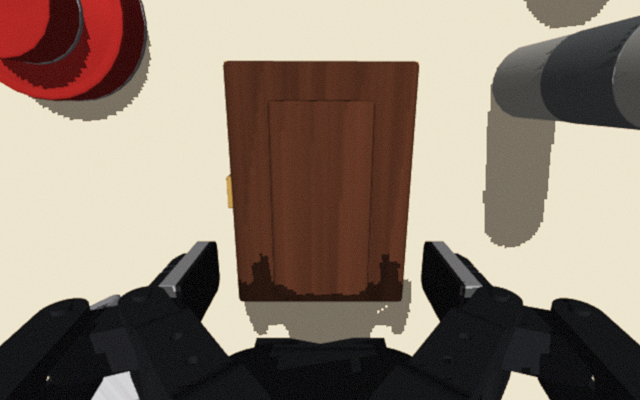

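Run:
```python
from h import *
m=robot.camera_model("wrist")
for q,z in [((322,100.5),60),((320,296),60),((321,62),30),((321,300),30),((268,101),60),((374.5,101),60)]: print(q,ray("wrist",q,z,m).round(1))
```

```text
(322, 100.5) [ 621.4 -201.2]
(320, 296) [ 605.8 -330. ]
(321, 62) [ 623.7 -177.2]
(321, 300) [ 604.2 -352.7]
(268, 101) [ 589.9 -197.9]
(374.5, 101) [ 652.  -204.9]
```

send_rows:
  steps:
    - [100,0.0008,0.03,0.0015,0,0,0]
    - [100,0,0.03,0,0,0,0]
    - [100,0,0.022,0,0,0,0]
    - [100,0,0.0112,0,0,0,0]
    - [100,0,0,0,0,0,0]
    - [100,0,0,0,0,0,0]

```text
t: 32.3
eef_pos: [613.0, -266.2, 27.9]
ee_rot: [-0.471, 0.471, -0.527, 0.528]
wrist_force: [-0.9, -1.0, 0.3]
opening: 1.0
```

send_rows:
  steps:
    - [0,0,0,0,0,0,0]
    - [0,0,0,0,0,0,0]
    - [0,0,0,0,0,0,0]
    - [0,0,0,0,0,0,0]
  force: 70

```text
t: 32.8
eef_pos: [613.3, -266.3, 28.1]
ee_rot: [-0.471, 0.471, -0.527, 0.528]
wrist_force: [0.4, 0.3, 6.0]
opening: 0.735
```

Run:
```python
from h import *
plan([[614.5,-264.3,29]],-6.3)
im=robot.camera("wrist");cv2.imwrite("pics/w25.png",im[:,:,::-1])
```

```text
t 32.80 pos [ 613.3 -266.3   28.1] jaw -6.4 q7 0.21 F [0.4 0.3 6. ] open 0.735 turn [-0.14 -0.15  0.04]
  -> [614.5, -264.3, 29] shift(m) [-0.0021 -0.0009  0.001 ]
```

View pics/w25.png

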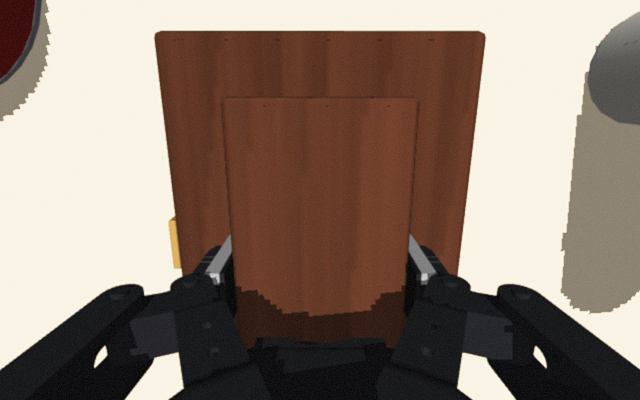

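Run:
```python
from h import *
m=robot.camera_model("wrist");s,p,Rm=state()
for q,z in [((320,98),60),((320,32),30)]:
    w=ray("wrist",q,z,m); d=Rm.T@(np.r_[w,0]-np.r_[p[:2],0]); print(w.round(1),"tool",d.round(1))
plan([[594,9,110]],-4.1)
```

```text
[ 620.6 -201. ] tool [-65.7  -0.   -0. ]
[ 623.4 -176.8] tool [-90.   -0.1   0.1]
t 32.85 pos [ 613.2 -266.3   28.1] jaw -6.5 q7 0.21 F [0.6 0.3 6.8] open 0.736 turn [-0.14 -2.35  0.04]
  -> [594, 9, 110] shift(m) [-0.2732 -0.0819 -0.0389]
```

send_rows:
  steps:
    - [0,0,-0.02,0,0,0,0]
    - [0,0,-0.03,0,0,0,0]
    - [0,0,-0.03,0,0,0,0]
    - [0,0,0,0,0,0,0]

```text
t: 33.35
eef_pos: [613.8, -266.6, 109.7]
ee_rot: [-0.472, 0.47, -0.526, 0.529]
wrist_force: [0.5, 0.1, -4.9]
opening: 0.739
```

Run:
```python
from h import *
m=robot.camera_model("wrist");s,p,Rm=state()
T=np.eye(4);T[:3,:3]=Rm;T[:3,3]=p
TC=np.linalg.inv(T)@np.array(m["world_from_camera"]);print(TC.round(3))
def cam(p,jaw):
    a=np.radians(jaw);z=np.array([np.cos(a),np.sin(a),0]);y=np.array([0,0,-1.]);x=np.cross(y,z)
    T=np.eye(4);T[:3,:3]=np.column_stack([x,y,z]);T[:3,3]=p
    return dict(intrinsics=m["intrinsics"],world_from_camera=T@TC)
m11=dict(intrinsics=m["intrinsics"],world_from_camera=np.array([[-0.849, 0.511, 0.137, 405.405], [0.528, 0.819, 0.222, -72.831], [0.002, 0.261, -0.965, 346.963], [0.0, 0.0, 0.0, 1.0]]))
for n,c,pts in [("w11",m11,[(230,129),(86,208),(333,309)]),("w16",cam([439.6,85.8,196.6],128.6),[(132,95),(33,224),(309,244)]),("w22",cam([464.4,252.3,305.6],128.2),[(221,125),(145,221)])]:
    print(n,[ray("wrist",q,10,c).round(1).tolist() for q in pts])
mt=robot.camera_model("top")
print("top",[ray("top",(x/2.5+160-.3,y/2.5+120-.3),10,mt).round(1).tolist() for x,y in [(335,117),(516,130),(506,271),(324,258)]])
```

```text
[[-0.00000e+00  9.65000e-01  2.61000e-01 -6.54010e+01]
 [ 1.00000e-03 -2.61000e-01  9.65000e-01 -1.42463e+02]
 [ 1.00000e+00  0.00000e+00 -0.00000e+00  8.90000e-02]
 [ 0.00000e+00  0.00000e+00  0.00000e+00  1.00000e+00]]
w11 [[495.4, -94.7], [671.1, -107.9], [515.0, 131.8]]
w16 [[495.8, -94.6], [671.9, -109.0], [511.1, 128.1]]
w22 [[516.6, 132.7], [689.5, 123.2]]
top [[690.8, 114.9], [675.0, -113.4], [497.4, -99.8], [513.5, 127.7]]
```

Run:
```python
from h import *
plan([[593,12.3,110],[593,12.3,38.5]],-4.4)
```

```text
t 33.35 pos [ 613.8 -266.6  109.7] jaw -6.5 q7 0.22 F [ 0.5  0.1 -4.9] open 0.739 turn [-0.28 -2.05  0.08]
  -> [593, 12.3, 110] shift(m) [-0.2765 -0.0003 -0.0421]
  -> [593, 12.3, 38.5] shift(m) [0.     0.0715 0.    ]
```

send_rows:
  steps:
    - [0,0,0,0,0,-2.05,0]
    - [0,-0.045,0,-0.007,0,0,0]
    - [0,-0.05,0,-0.0075,0,0,0]
    - [0,-0.05,0,-0.0075,0,0,0]
    - [0,-0.05,0,-0.0075,0,0,0]
    - [0,-0.05,0,-0.0075,0,0,0]
    - [0,-0.0315,0,-0.005,0,0,0]
    - [0,0,0.03,0,0,0,0]

```text
t: 34.35
eef_pos: [592.1, 18.7, 77.0]
ee_rot: [0.484, -0.481, 0.517, -0.517]
wrist_force: [0.7, -0.7, -4.3]
opening: 0.74
```

send_rows:
  steps:
    - [0,0,0.02,0,0,0,0]
    - [0,0,0,0,0,0,0]
    - [0,0,0,0,0,0,0]

```text
t: 34.72
eef_pos: [591.6, 12.2, 56.6]
ee_rot: [0.48, -0.48, 0.519, -0.519]
wrist_force: [0.3, 0.0, -3.5]
opening: 0.733
```

Run:
```python
from h import *
plan([[593,12.3,38.5]],-4.4)
im=robot.camera("wrist");cv2.imwrite("pics/w26.png",im[:,:,::-1])
im=robot.camera("scene");crop(im,160,120,420,310,3,"pics/s26.png")
```

```text
t 34.73 pos [591.6  12.2  56.6] jaw -4.5 q7 -0.22 F [ 0.3  0.  -3.5] open 0.733 turn [ 0.01 -0.06  0.01]
  -> [593, 12.3, 38.5] shift(m) [-0.0002  0.0181  0.0014]
```

View pics/w26.png

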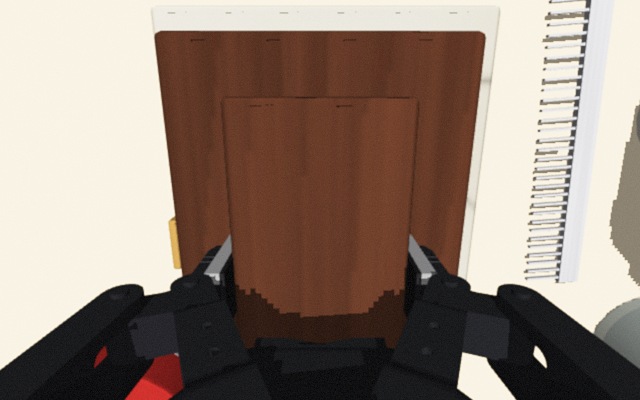

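View pics/s26.png

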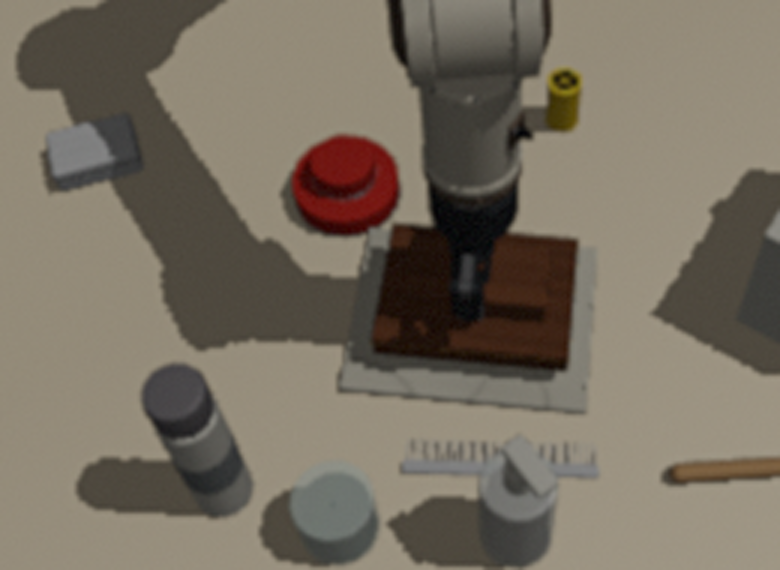

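Run:
```python
from h import *
m=robot.camera_model("wrist");s,p,Rm=state()
a=ray("wrist",(152,7.5),10,m);b=ray("wrist",(500,8),10,m);print(a,b,np.linalg.norm(a-b),np.degrees(np.arctan2(*(b-a)[::-1])))
u=(b-a)/np.linalg.norm(b-a);print("centre",(a+b)/2-115*np.array([-u[1],u[0]]))
```

```text
[515.97434045 128.83154907] [692.1046526  114.97423392] 176.6745936497998 -4.498564203993731
centre [595.01957346   7.25717204]
```

send_rows:
  steps:
    - [0,0.002,0,0.0027,0,0,0]
    - [0,0,0.008,0,0,0,0]
    - [0,0,0.006,0,0,0,0]
    - [0,0,0.003,0,0,0,0]
    - [0,0,0,0,0,0,0]
    - [0,0,0,0,0,0,0]

```text
t: 35.58
eef_pos: [594.1, 11.0, 39.8]
ee_rot: [-0.481, 0.48, -0.519, 0.519]
wrist_force: [-0.6, -0.7, -5.1]
opening: 0.736
```

Run:
```python
from h import *
plan([[594.2,10,38.1]],-4.4)
im=robot.camera("wrist");cv2.imwrite("pics/w27.png",im[:,:,::-1])
```

```text
t 35.58 pos [594.1  11.   39.8] jaw -4.4 q7 -0.22 F [-0.6 -0.7 -5.1] open 0.736 turn [-0.01  0.01 -0.  ]
  -> [594.2, 10, 38.1] shift(m) [0.001  0.0017 0.0002]
```

View pics/w27.png

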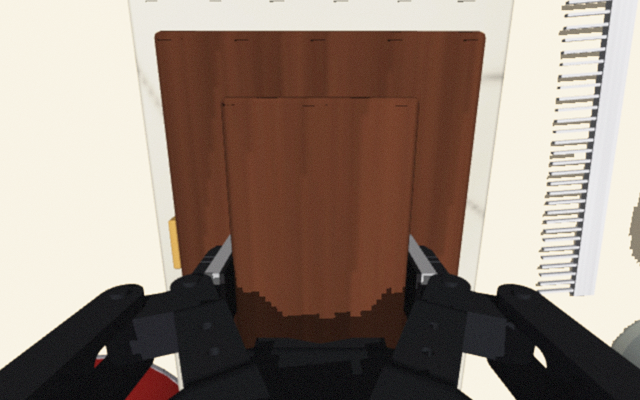

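send_rows:
  steps:
    - [0,0.001,0.001,0.001,0,0,0]
    - [0,0,0.001,0,0,0,0]
    - [0,0,0,0,0,0,0]

```text
t: 36.0
eef_pos: [595.2, 9.6, 38.2]
ee_rot: [-0.481, 0.48, -0.519, 0.519]
wrist_force: [-1.6, -1.3, -1.1]
opening: 0.734
```

send_rows:
  steps:
    - [85,0,0,0,0,0,0]
    - [100,0,0,0,0,0,0]
    - [100,0,0,0,0,0,0]
    - [100,0,0,0,0,0,0]
    - [100,0,-0.04,0,0,0,0]
    - [100,0,-0.05,0,0,0,0]
    - [100,0,-0.06,0,0,0,0]
    - [100,0,-0.05,0,0,0,0]

```text
t: 37.0
eef_pos: [595.1, 9.9, 240.2]
ee_rot: [-0.481, 0.48, -0.518, 0.519]
wrist_force: [0.4, 0.3, 1.2]
opening: 1.002
```

Run:
```python
from h import *
plan([[452,-125,240]],-4.4)
im=robot.camera("wrist");cv2.imwrite("pics/w28.png",im[:,:,::-1])
```

```text
t 37.00 pos [595.1   9.9 240.2] jaw -4.4 q7 -0.18 F [0.4 0.3 1.2] open 1.002 turn [-0.09  0.   -0.01]
  -> [452, -125, 240] shift(m) [ 0.1455  0.0002 -0.1324]
```

View pics/w28.png

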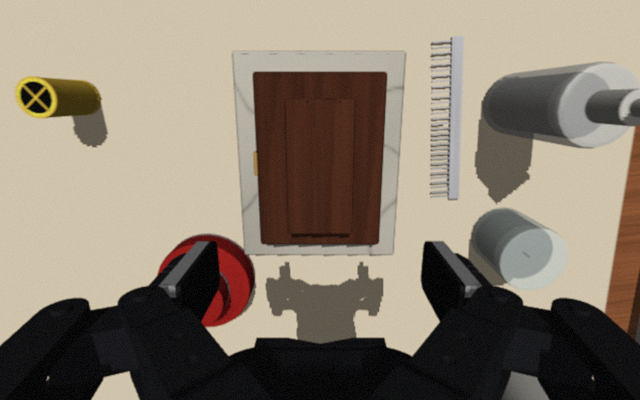

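Case sits on the slab, apparently centred; measure: slab corners (234,52),(406,52),(394,254),(245,254); case (254,72),(386,73),(379,246),(261,243).

Run:
```python
from h import *
m=robot.camera_model("wrist")
def quad(n,pts,z):
    q=np.array([ray("wrist",p,z,m) for p in pts]);c=q.mean(0)
    print(n,"c",c.round(1),"sides",[ (round(float(np.linalg.norm(q[(i+1)%4]-q[i])),1), round(float(np.degrees(np.arctan2(*(q[(i+1)%4]-q[i])[::-1]))),1)) for i in range(4)])
quad("slab",[(234,52),(406,52),(394,254),(245,254)],10)
quad("base",[(254,72.5),(386,73),(379,246),(261,243.5)],40)
quad("panel",[(286,99),(354,99),(350,235),(290,236)],70)
```

```text
slab c [601.5   7.4] sides [(180.3, -4.3), (231.6, -94.3), (182.5, 175.3), (230.3, 85.2)]
base c [601.5   8.9] sides [(129.4, -4.5), (184.1, -93.9), (132.2, 174.0), (180.7, 85.2)]
panel c [600.9   8.3] sides [(62.1, -4.4), (133.5, -94.6), (61.0, 176.4), (134.3, 85.9)]
```

send_rows:
  steps:
    - [100,0.04,0,-0.036,0,0,0]
    - [100,0.04,0,-0.036,0,0,0]
    - [100,0.035,0,-0.032,0,0,0]
    - [100,0.0305,0.03,-0.028,0,0,0]
    - [100,0,0.03,0,0,0,0]
    - [100,0,0,0,0,0,0]
    - [100,0,0,0,0,0,0]

```text
t: 37.92
eef_pos: [453.1, -124.8, 178.5]
ee_rot: [-0.481, 0.48, -0.518, 0.519]
wrist_force: [0.2, 0.8, 0.0]
opening: 1.001
```

Run:
```python
from h import *
plan([[449,-125,240]],-4.4)
im=robot.camera("wrist");cv2.imwrite("pics/w29.png",im[:,:,::-1])
im=robot.camera("top");crop(im,260,130,500,310,3.3,"pics/t29.png")
```

```text
t 37.92 pos [ 453.1 -124.8  178.5] jaw -4.3 q7 0.12 F [0.2 0.8 0. ] open 1.001 turn [-0.07  0.06 -0.  ]
  -> [449, -125, 240] shift(m) [ 0.0006 -0.0615 -0.0041]
```

View pics/w29.png

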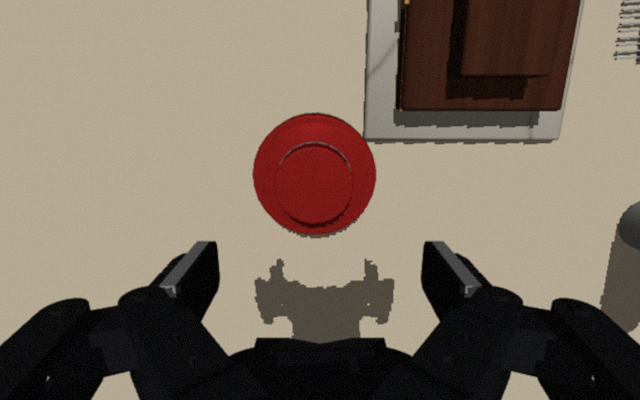

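View pics/t29.png

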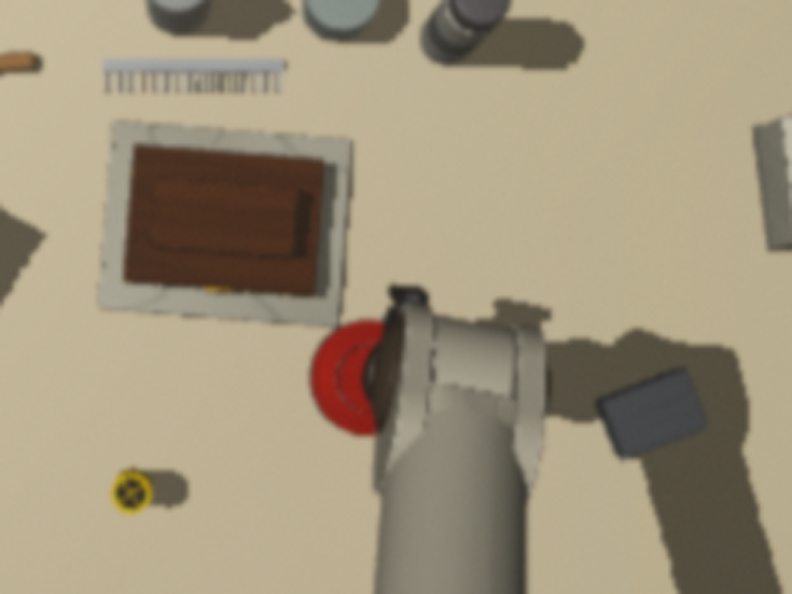

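Run:
```python
from h import *
m=robot.camera_model("wrist")
im=robot.camera("wrist")
a=ray("wrist",(313.5,183),60,m);b=ray("wrist",(314.5,173.5),30,m);print(a,b,np.linalg.norm(ray("wrist",(275,183),60,m)-ray("wrist",(352,183),60,m)))
q=(a+b)/2
plan([[q[0],q[1],120],[q[0],q[1],28]],-4.4)
```

```text
[ 448.66516586 -123.82961003] [ 449.13928108 -122.69371434] 61.22314910052125
t 38.08 pos [ 453.4 -124.8  178.8] jaw -4.3 q7 0.12 F [ 0.8 -0.1 -0.2] open 1.003 turn [-0.12  0.06  0.01]
  -> [np.float64(448.90222346847486), np.float64(-123.26166218193285), 120] shift(m) [-0.0012  0.0588 -0.0046]
  -> [np.float64(448.90222346847486), np.float64(-123.26166218193285), 28] shift(m) [0.    0.092 0.   ]
```

send_rows:
  steps:
    - [100,-0.0012,0.04,-0.0044,0,0,0]
    - [100,0,0.04,0,0,0,0]
    - [100,0,0,0,0,0,0]
    - [100,0,0,0,0,0,0]

```text
t: 38.58
eef_pos: [449.0, -123.7, 99.0]
ee_rot: [-0.481, 0.48, -0.518, 0.519]
wrist_force: [0.2, 0.6, 1.3]
opening: 1.003
```

Run:
```python
from h import *
im=robot.camera("wrist");cv2.imwrite("pics/w30.png",im[:,:,::-1])
plan([[448.9,-123.3,28]],-4.4)
```

```text
t 38.62 pos [ 449.4 -123.8   99.4] jaw -4.4 q7 0.11 F [ 1.  -0.3  0.1] open 0.997 turn [-0.17  0.02  0.02]
  -> [448.9, -123.3, 28] shift(m) [-0.0005  0.0714 -0.0006]
```

View pics/w30.png

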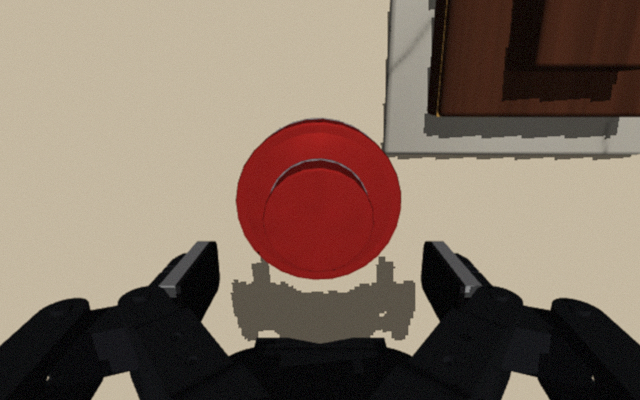

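Run:
```python
from h import *
m=robot.camera_model("wrist")
print(ray("wrist",(318.5,198.5),30,m),ray("wrist",(319,222),60,m))
```

```text
[ 448.87928947 -121.33299355] [ 448.82159354 -126.4141079 ]
```

send_rows:
  steps:
    - [100,0,0.03,0,0,0,0]
    - [100,0,0.025,0,0,0,0]
    - [100,0,0.0165,0,0,0,0]
    - [100,0,0,0,0,0,0]
    - [100,0,0,0,0,0,0]

```text
t: 39.25
eef_pos: [448.7, -123.8, 27.1]
ee_rot: [-0.481, 0.48, -0.518, 0.519]
wrist_force: [-0.3, -0.5, -0.1]
opening: 1.003
```

Run:
```python
from h import *
im=robot.camera("wrist");cv2.imwrite("pics/w31.png",im[:,:,::-1])
plan([[448.9,-123.3,28]],-4.4)
```

```text
t 39.30 pos [ 448.7 -123.8   27.2] jaw -4.4 q7 0.09 F [-0.6  0.3 -0.5] open 1.002 turn [-0.1  -0.    0.01]
  -> [448.9, -123.3, 28] shift(m) [-0.0005 -0.0008  0.0001]
```

View pics/w31.png

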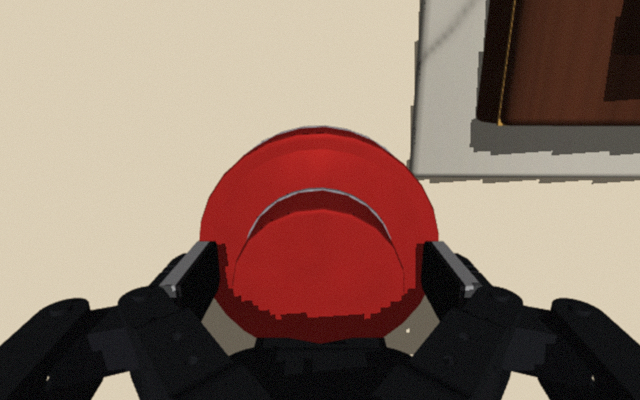

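Run:
```python
from h import *
m=robot.camera_model("wrist");s,p,Rm=state()
print(p)
a=np.linspace(0,2*np.pi,180)
for dy in(-4,-2,0,2,4):
    for r,z in((55,30),(32,60)):
        q=proj("wrist",np.c_[p[0]+r*np.cos(a),p[1]+dy+r*np.sin(a),np.full(180,z)],m)
        print(dy,r,q.min(0).round(1),q.max(0).round(1))
```

```text
[ 448.7482041  -123.83395881   27.17154825]
-4 55 [198.2 135.1] [442.8 359.5]
-4 32 [233.2 212.1] [408.4 367.4]
-2 55 [197.4 130.2] [442.9 356.1]
-2 32 [232.4 206.6] [408.3 363.2]
0 55 [196.7 125.2] [443.  352.7]
0 32 [231.6 200.9] [408.3 358.9]
2 55 [195.9 120.2] [443.  349.2]
2 32 [230.8 195.3] [408.2 354.6]
4 55 [195.1 115.2] [443.1 345.8]
4 32 [230.  189.6] [408.2 350.3]
```

send_rows:
  steps:
    - [0,0,0,0,0,0,0]
    - [0,0,0,0,0,0,0]
    - [0,0,0,0,0,0,0]
    - [0,0,0,0,0,0,0]
    - [0,0,-0.03,0,0,0,0]
    - [0,0,-0.05,0,0,0,0]
    - [0,0,-0.05,0,0,0,0]
    - [0,0,-0.04,0,0,0,0]
  force: 60

```text
t: 40.3
eef_pos: [447.6, -123.6, 198.1]
ee_rot: [-0.481, 0.48, -0.519, 0.519]
wrist_force: [-0.1, 0.2, -4.1]
opening: 0.733
```

Run:
```python
from h import *
im=robot.camera("wrist");cv2.imwrite("pics/w32.png",im[:,:,::-1])
plan([[595,9.8,200],[595,9.8,97]],-4.4)
```

```text
t 40.35 pos [ 450.5 -124.3  202.8] jaw -4.4 q7 0.12 F [ 1.5 -0.9  0.6] open 0.731 turn [-0.46 -0.01  0.07]
  -> [595, 9.8, 200] shift(m) [-0.1448  0.0028  0.1338]
  -> [595, 9.8, 97] shift(m) [0.    0.103 0.   ]
```

View pics/w32.png

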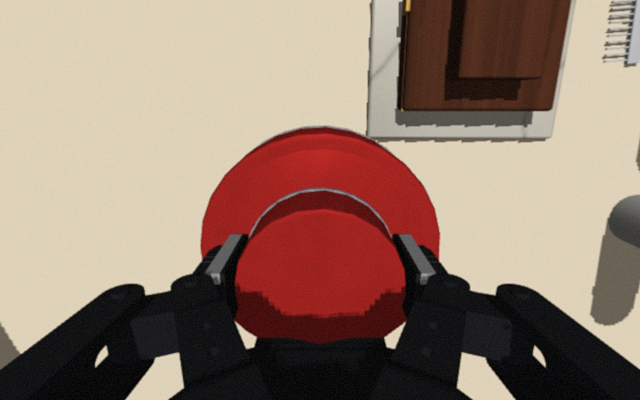

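send_rows:
  steps:
    - [0,-0.03,0,0.028,0,0,0]
    - [0,-0.04,0,0.037,0,0,0]
    - [0,-0.04,0,0.037,0,0,0]
    - [0,-0.0348,0,0.0318,0,0,0]
    - [0,0,0,0,0,0,0]
    - [0,0,0.04,0,0,0,0]
    - [0,0,0.03,0,0,0,0]
    - [0,0,0,0,0,0,0]

```text
t: 41.35
eef_pos: [588.7, 9.4, 123.1]
ee_rot: [0.478, -0.482, 0.521, -0.517]
wrist_force: [-1.7, -1.0, -4.2]
opening: 0.732
```

send_rows:
  steps:
    - [0,0,0,0,0,0,0]

```text
t: 41.48
eef_pos: [592.6, 10.1, 127.0]
ee_rot: [-0.48, 0.48, -0.519, 0.519]
wrist_force: [0.4, 0.2, -2.7]
opening: 0.733
```

Run:
```python
from h import *
im=robot.camera("wrist");cv2.imwrite("pics/w33.png",im[:,:,::-1])
plan([[595,9.8,97.5]],-4.4)
m=robot.camera_model("wrist")
c=np.array([595.2,9.6]);a=np.radians(-4.4);ux=np.array([np.cos(a),np.sin(a)]);uy=np.array([-np.sin(a),np.cos(a)])
for x,y,z in [(-32,65,70),(32,65,70),(-65,90,40),(65,90,40)]: print(proj("wrist",[*(c+ux*x+uy*y),z],m).round(1))
```

```text
t 41.52 pos [593.2  10.2 127.6] jaw -4.4 q7 -0.20 F [ 0.6 -0.6 -3. ] open 0.731 turn [-0.13 -0.03 -0.01]
  -> [595, 9.8, 97.5] shift(m) [0.0002 0.0301 0.0018]
[[267.2 100.2]]
[[379.2 100.2]]
[[220.8  59.5]]
[[424.6  59.4]]
```

View pics/w33.png

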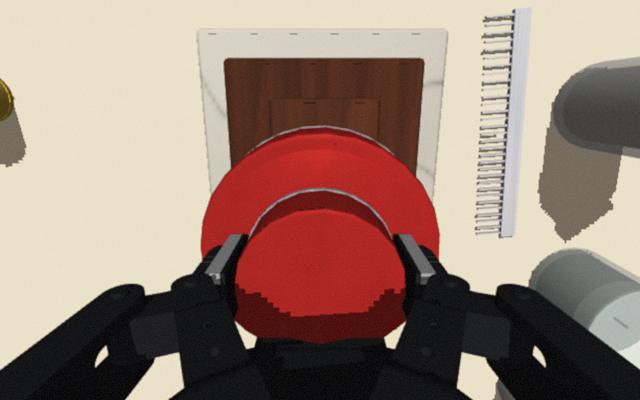

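send_rows:
  steps:
    - [0,0,0,0.0023,0,0,0]
    - [0,0,0.012,0,0,0,0]
    - [0,0,0.009,0,0,0,0]
    - [0,0,0.005,0,0,0,0]
    - [0,0,0,0,0,0,0]
    - [0,0,0,0,0,0,0]

```text
t: 42.28
eef_pos: [594.8, 10.4, 100.2]
ee_rot: [-0.481, 0.48, -0.519, 0.519]
wrist_force: [-0.7, 0.3, -3.2]
opening: 0.732
```

Run:
```python
from h import *
im=robot.camera("wrist");cv2.imwrite("pics/w34.png",im[:,:,::-1])
im=robot.camera("scene");crop(im,240,150,400,290,4.2,"pics/s34.png")
plan([[595.4,9.8,97.5]],-4.4)
m=robot.camera_model("wrist")
c=np.array([595.4,9.6]);a=np.radians(-4.4);ux=np.array([np.cos(a),np.sin(a)]);uy=np.array([-np.sin(a),np.cos(a)])
for x,y,z in [(-32,65,70),(32,65,70),(-65,90,40),(65,90,40)]: print(proj("wrist",[*(c+ux*x+uy*y),z],m).round(1))
```

```text
t 42.38 pos [594.9  10.3 100.5] jaw -4.4 q7 -0.21 F [ 0.5 -0.2 -2.7] open 0.729 turn [-0.03  0.   -0.  ]
  -> [595.4, 9.8, 97.5] shift(m) [0.0005 0.003  0.0006]
[[256.3 101. ]]
[[385.8 101. ]]
[[204.9  54.5]]
[[436.9  54.6]]
```

View pics/w34.png

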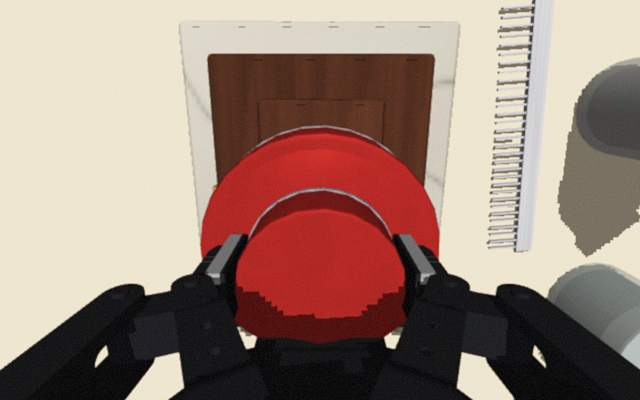

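View pics/s34.png

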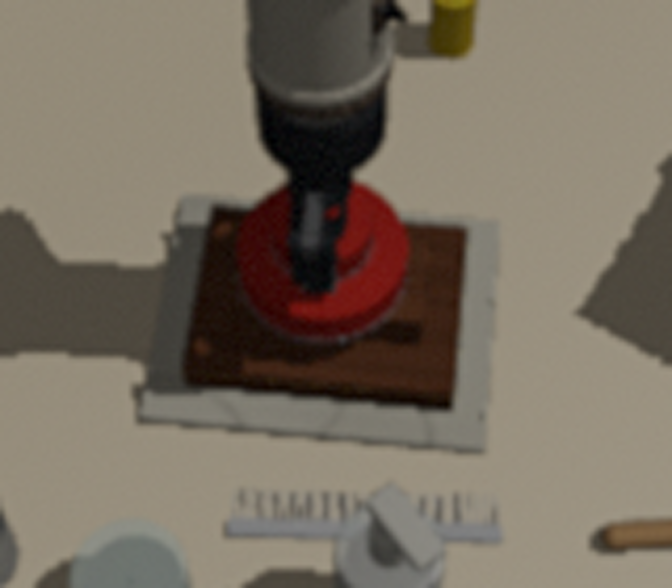

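send_rows:
  steps:
    - [0,0.0005,0.001,0.0006,0,0,0]
    - [0,0,0.0015,0,0,0,0]
    - [0,0,0,0,0,0,0]

```text
t: 42.75
eef_pos: [595.0, 9.8, 97.5]
ee_rot: [0.48, -0.481, 0.519, -0.519]
wrist_force: [-0.3, -0.8, -3.1]
opening: 0.733
```

send_rows:
  steps:
    - [85,0,0,0,0,0,0]
    - [100,0,0,0,0,0,0]
    - [100,0,0,0,0,0,0]
    - [100,0,0,0,0,0,0]
    - [100,0,-0.04,0,0,0,0]
    - [100,0,-0.05,0,0,0,0]
    - [100,0,-0.06,0,0,0,0]
    - [100,0,0,0,0,0,0]

```text
t: 43.75
eef_pos: [598.9, 10.0, 253.8]
ee_rot: [-0.483, 0.477, -0.516, 0.521]
wrist_force: [-0.2, 0.1, 0.6]
opening: 0.997
```

Run:
```python
from h import *
im=robot.camera("wrist");cv2.imwrite("pics/w35.png",im[:,:,::-1])
plan([[420,-385,250]],21)
im=robot.camera("top");crop(im,260,130,500,310,3.3,"pics/t35.png")
```

```text
t 43.80 pos [596.9   9.9 250.7] jaw -4.4 q7 -0.18 F [-0.7 -0.5 -1.2] open 1.001 turn [ -0.34 -25.41   0.04]
  -> [420, -385, 250] shift(m) [ 0.3052  0.0007 -0.3067]
```

View pics/w35.png

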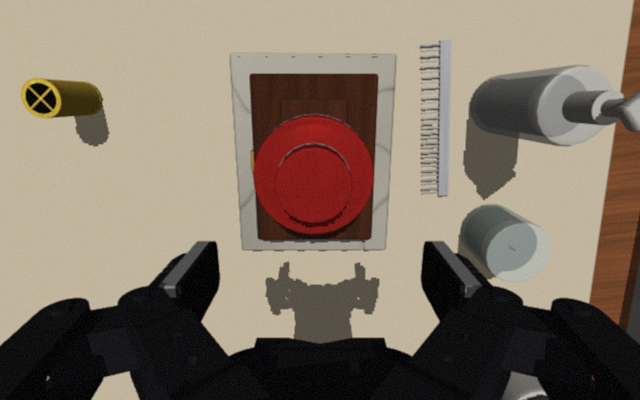

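View pics/t35.png

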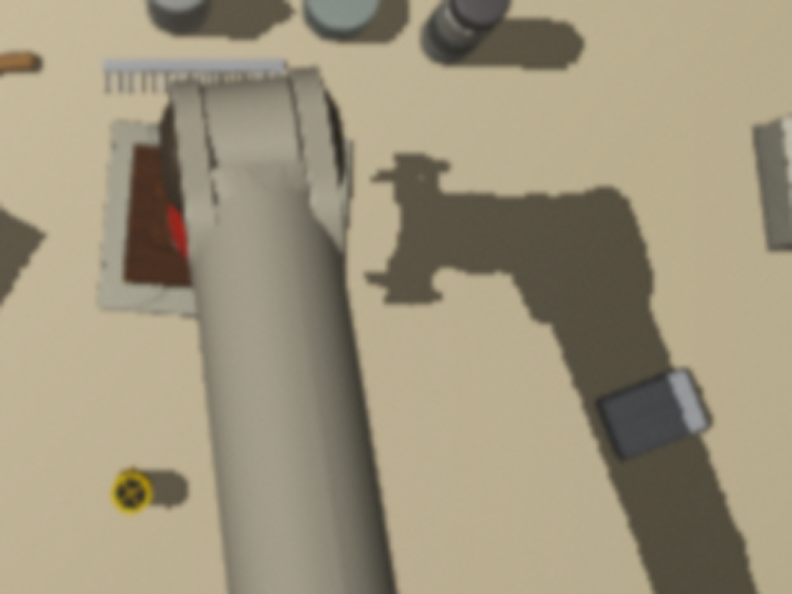

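Run:
```python
from h import *
m=robot.camera_model("wrist")
s=np.mean([ray("wrist",q,10,m) for q in [(231,54),(397,55),(387,249),(243,250)]],0)
c=np.mean([ray("wrist",q,40,m) for q in [(251,74),(379,74.5),(370.5,240),(257,238)]],0)
print("slab",s,"case",c,"tin base",ray("wrist",(313.5,174),100,m),"cap",ray("wrist",(313.5,184),130,m))
```

```text
slab [589.51947061   8.96483816] case [589.96327448  11.49130188] tin base [590.08693506  11.66379884] cap [590.4762656   10.09747552]
```

Stack so far is centred within ~2 mm. Now the clip box.

send_rows:
  steps:
    - [100,0,0,0,0,-8.5,0]
    - [100,0,0,0,0,-8.5,0]
    - [100,0,0,0,0,-8.4,0]
    - [100,0.04,0,-0.04,0,0,0]
    - [100,0.04,0,-0.04,0,0,0]
    - [100,0.04,0,-0.04,0,0,0]
    - [100,0.04,0,-0.04,0,0,0]
    - [100,0.04,0,-0.04,0,0,0]

```text
t: 44.85
eef_pos: [477.9, -249.7, 245.6]
ee_rot: [-0.583, 0.583, -0.402, 0.399]
wrist_force: [0.1, 0.1, -1.2]
opening: 1.0
```

send_rows:
  steps:
    - [100,0.04,0,-0.04,0,0,0]
    - [100,0.04,0.03,-0.04,0,0,0]
    - [100,0.025,0.03,-0.027,0,0,0]
    - [100,0,0,0,0,0,0]
    - [100,0,0,0,0,0,0]

```text
t: 45.48
eef_pos: [418.1, -382.5, 187.0]
ee_rot: [0.583, -0.582, 0.401, -0.399]
wrist_force: [0.1, 0.8, 0.5]
opening: 1.003
```

Run:
```python
from h import *
im=robot.camera("wrist");cv2.imwrite("pics/w36.png",im[:,:,::-1])
plan([[414.8,-390,100]],21)
```

```text
t 45.52 pos [ 419.1 -382.3  187.8] jaw 21.1 q7 1.06 F [ 1.2 -0.3 -0.4] open 1.001 turn [-0.01  0.1  -0.09]
  -> [414.8, -390, 100] shift(m) [ 0.0057  0.0878 -0.0068]
```

View pics/w36.png

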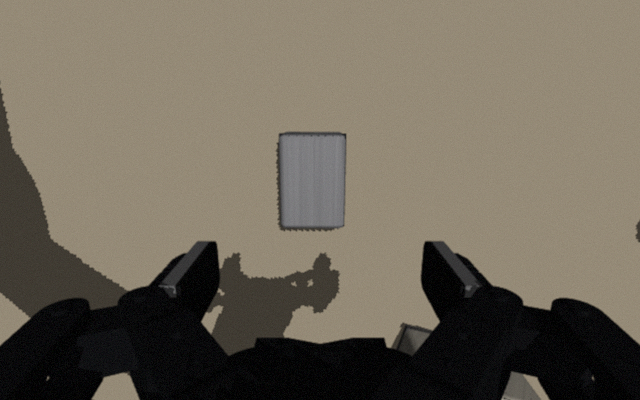

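Run:
```python
from h import *
m=robot.camera_model("wrist")
q=np.array([ray("wrist",p,34,m) for p in [(280,134),(346,134),(345,228),(281,228)]]);print(q.mean(0))
for i in range(4):
    d=q[(i+1)%4]-q[i];print(np.linalg.norm(d),np.degrees(np.arctan2(d[1],d[0])))
print("thing",ray("wrist",(403,325),0,m),ray("wrist",(403,325),80,m))
c=q.mean(0);plan([[c[0],c[1],100],[c[0],c[1],5]],20.6)
```

```text
[ 415.75686043 -391.56928155]
57.286006640882015 21.109671784436372
87.09342921313082 -68.3638269061427
59.81202909078292 -158.8894010334919
87.10781600307881 109.97449540980419
thing [ 571.92268803 -517.81107806] [ 529.18686296 -470.27731627]
t 45.52 pos [ 419.1 -382.3  187.8] jaw 21.1 q7 1.06 F [ 1.2 -0.3 -0.4] open 1.001 turn [-0.01  0.5  -0.09]
  -> [np.float64(415.756860432386), np.float64(-391.5692815498023), 100] shift(m) [ 0.0075  0.0878 -0.0064]
  -> [np.float64(415.756860432386), np.float64(-391.5692815498023), 5] shift(m) [0.    0.095 0.   ]
```

send_rows:
  steps:
    - [100,0.0075,0.04,-0.0064,0,0.3,0]
    - [100,0,0.05,0,0,0,0]
    - [100,0,0.04,0,0,0,0]
    - [100,0,0,0,0,0,0]
    - [100,0,0,0,0,0,0]

```text
t: 46.15
eef_pos: [416.9, -393.1, 60.1]
ee_rot: [0.582, -0.582, 0.401, -0.402]
wrist_force: [-0.4, -0.6, -0.3]
opening: 0.999
```

Run:
```python
from h import *
im=robot.camera("wrist");cv2.imwrite("pics/w37.png",im[:,:,::-1])
plan([[415.8,-391.6,4]],20.8)
```

```text
t 46.20 pos [ 417.1 -393.7   60.7] jaw 20.8 q7 1.07 F [ 0.2 -0.9  0.2] open 1.006 turn [-0.11 -0.03  0.18]
  -> [415.8, -391.6, 4] shift(m) [-0.0024  0.0567 -0.0005]
```

View pics/w37.png

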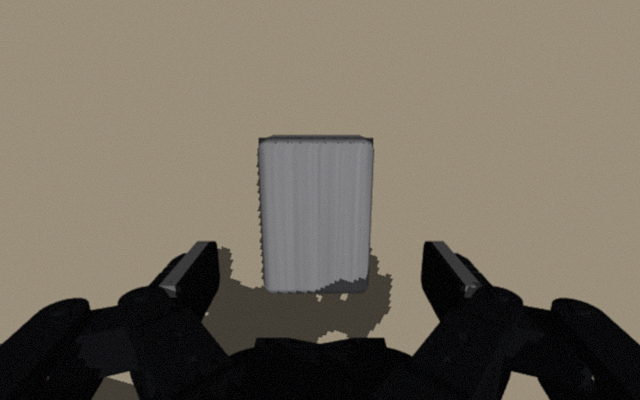

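Run:
```python
from h import *
m=robot.camera_model("wrist")
q=np.array([ray("wrist",p,34,m) for p in [(261,141),(373,141),(369,291),(263.5,291)]]);print(q.mean(0))
for i in range(4):
    d=q[(i+1)%4]-q[i];print(np.linalg.norm(d),np.degrees(np.arctan2(d[1],d[0])))
c=q.mean(0);plan([[c[0],c[1],4]],20.6)
```

```text
[ 414.2697658  -391.62452537]
55.72479924992107 20.763825811924246
84.26209766873873 -68.39023167770638
59.40310885875547 -159.28775549828313
84.23461545216239 109.10783966553325
t 46.20 pos [ 417.1 -393.7   60.7] jaw 20.8 q7 1.07 F [ 0.2 -0.9  0.2] open 1.006 turn [-0.11  0.17  0.18]
  -> [np.float64(414.26976579790113), np.float64(-391.6245253693394), 4] shift(m) [-0.0029  0.0567 -0.0019]
```

send_rows:
  steps:
    - [100,-0.0028,0.02,-0.0015,0,0,0]
    - [100,0,0.02,0,0,0,0]
    - [100,0,0.01,0,0,0,0]
    - [100,0,0.0055,0,0,0,0]
    - [100,0,0,0,0,0,0]
    - [100,0,0,0,0,0,0]

```text
t: 46.95
eef_pos: [413.1, -391.3, 3.3]
ee_rot: [-0.582, 0.582, -0.402, 0.402]
wrist_force: [0.3, 0.0, -0.7]
opening: 1.003
```

send_rows:
  steps:
    - [0,0,0,0,0,0,0]
    - [0,0,0,0,0,0,0]
    - [0,0,0,0,0,0,0]
    - [0,0,0,0,0,0,0]
  force: 60

```text
t: 47.45
eef_pos: [413.1, -391.3, 3.6]
ee_rot: [-0.582, 0.582, -0.402, 0.402]
wrist_force: [-0.2, 0.6, 5.5]
opening: 0.687
```

Run:
```python
from h import *
im=robot.camera("wrist");cv2.imwrite("pics/w38.png",im[:,:,::-1])
plan([],20.8)
m=robot.camera_model("wrist");s,p,Rm=state()
for x in(-44,44):print(proj("wrist",p*[1,1,0]+[0,0,34]+Rm[:,0]*x,m))
```

```text
t 47.50 pos [ 413.1 -391.3    3.6] jaw 20.7 q7 1.07 F [-0.2  0.6  7.1] open 0.693 turn [-0.03 -0.1   0.05]
[[320.39728921 164.86285737]]
[[320.27565144 379.46480187]]
```

View pics/w38.png

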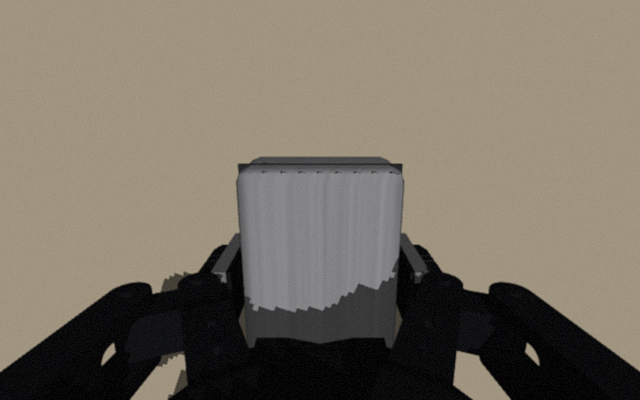

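send_rows:
  steps:
    - [0,0,-0.03,0,0,0,0]
    - [0,0,-0.05,0,0,0,0]
    - [0,0,-0.06,0,0,0,0]
    - [0,0,-0.06,0,0,0,0]
    - [0,0,0,0,0,8.4,0]
    - [0,0,0,0,0,8.4,0]
    - [0,0,0,0,0,8.4,0]
    - [0,0,0,0,0,0,0]

```text
t: 48.5
eef_pos: [412.3, -390.5, 202.3]
ee_rot: [0.48, -0.48, 0.519, -0.519]
wrist_force: [0.4, -1.0, -2.1]
opening: 0.685
```

Run:
```python
from h import *
plan([[595.2,9.9,205]],-4.4)
im=robot.camera("top");crop(im,260,130,500,310,3.3,"pics/t39.png")
```

```text
t 48.50 pos [ 412.3 -390.5  202.3] jaw -4.4 q7 0.66 F [ 0.4 -1.  -2.1] open 0.685 turn [ 0.06 -0.02 -0.03]
  -> [595.2, 9.9, 205] shift(m) [-0.4133 -0.0027  0.1517]
```

View pics/t39.png

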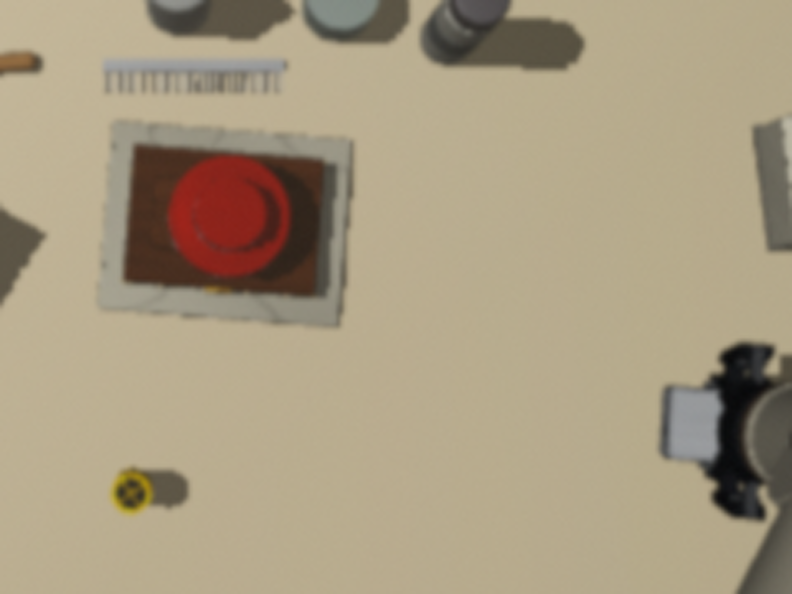

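Pile stands undisturbed. Carry the box over in gentle steps.

send_rows:
  steps:
    - [0,-0.03,-0.003,0.011,0,0,0]
    - [0,-0.045,0,0.0165,0,0,0]
    - [0,-0.05,0,0.0183,0,0,0]
    - [0,-0.05,0,0.0183,0,0,0]
    - [0,-0.05,0,0.0183,0,0,0]
    - [0,-0.05,0,0.0183,0,0,0]
    - [0,-0.05,0,0.0183,0,0,0]
    - [0,-0.045,0,0.0165,0,0,0]

```text
t: 49.55
eef_pos: [577.3, -30.7, 205.7]
ee_rot: [0.481, -0.481, 0.518, -0.518]
wrist_force: [0.4, 0.3, -2.6]
opening: 0.692
```

send_rows:
  steps:
    - [0,-0.03,0,0.011,0,0,0]
    - [0,-0.0133,0,0.0052,0,0,0]
    - [0,0,0,0,0,0,0]
    - [0,0,0.02,0,0,0,0]
    - [0,0,0.015,0,0,0,0]
    - [0,0,0,0,0,0,0]
    - [0,0,0,0,0,0,0]
    - [0,0,0,0,0,0,0]

```text
t: 50.55
eef_pos: [596.9, 9.0, 171.7]
ee_rot: [-0.48, 0.48, -0.519, 0.52]
wrist_force: [0.7, 1.1, -0.8]
opening: 0.695
```

Run:
```python
from h import *
plan([[595.2,9.9,134]],-4.4)
im=robot.camera("wrist");cv2.imwrite("pics/w40.png",im[:,:,::-1])
m=robot.camera_model("wrist")
c=np.array([595.2,9.7]);a=np.radians(-4.4);ux=np.array([np.cos(a),np.sin(a)]);uy=np.array([-np.sin(a),np.cos(a)])
for x,y,z in [(-65,90,40),(65,90,40),(-90,115,10),(90,115,10)]: print(proj("wrist",[*(c+ux*x+uy*y),z],m).round(1))
t=np.linspace(0,6.3,200)
for r,z in((55,100),(32,130)): 
    q=proj("wrist",np.c_[c[0]+r*np.cos(t),c[1]+r*np.sin(t),np.full(200,z)],m);print(r,q.min(0).round(),q.max(0).round())
```

```text
t 50.55 pos [596.9   9.  171.7] jaw -4.5 q7 -0.18 F [ 0.7  1.1 -0.8] open 0.695 turn [-0.07 -0.11 -0.01]
  -> [595.2, 9.9, 134] shift(m) [-0.0008  0.0377 -0.0018]
[[232.1  64.8]]
[[402.5  64.5]]
[[208.9  36.3]]
[[426.  36.]]
55 [234. 115.] [401. 275.]
32 [261. 161.] [373. 266.]
```

View pics/w40.png

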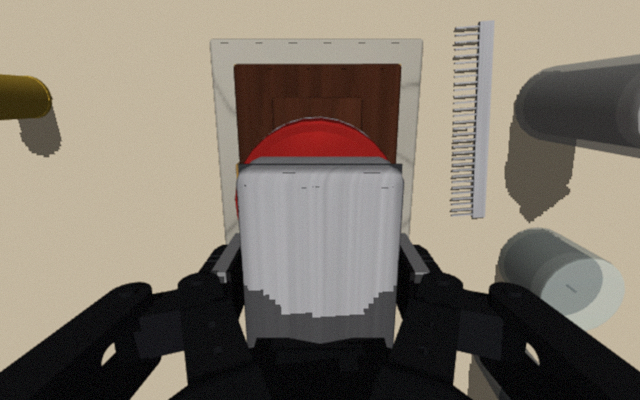

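send_rows:
  steps:
    - [0,-0.0005,0.01,-0.0014,0,0,0]
    - [0,0,0.012,0,0,0,0]
    - [0,0,0.006,0,0,0,0]
    - [0,0,0,0,0,0,0]
    - [0,0,0,0,0,0,0]

```text
t: 51.22
eef_pos: [595.2, 9.8, 142.9]
ee_rot: [-0.48, 0.48, -0.519, 0.519]
wrist_force: [-0.6, -0.4, -1.3]
opening: 0.692
```

Run:
```python
from h import *
plan([[595.2,9.9,134]],-4.4)
im=robot.camera("wrist");cv2.imwrite("pics/w41.png",im[:,:,::-1])
im=robot.camera("scene");crop(im,240,150,400,290,4.2,"pics/s41.png")
m=robot.camera_model("wrist")
c=np.array([595.2,9.7]);a=np.radians(-4.4);ux=np.array([np.cos(a),np.sin(a)]);uy=np.array([-np.sin(a),np.cos(a)])
for x,y,z in [(-65,90,40),(65,90,40)]: print(proj("wrist",[*(c+ux*x+uy*y),z],m).round(1))
t=np.linspace(0,6.3,200)
for r,z in((55,100),(32,130)): 
    q=proj("wrist",np.c_[c[0]+r*np.cos(t),c[1]+r*np.sin(t),np.full(200,z)],m);print(r,q.min(0).round(),q.max(0).round())
```

```text
t 51.23 pos [595.2   9.8 142.9] jaw -4.5 q7 -0.19 F [-0.6 -0.4 -1.3] open 0.692 turn [-0.01 -0.1  -0.  ]
  -> [595.2, 9.9, 134] shift(m) [-0.0001  0.0089 -0.    ]
[[224.1  61.6]]
[[414.7  61.3]]
55 [225. 119.] [415. 299.]
32 [255. 173.] [384. 293.]
```

View pics/w41.png

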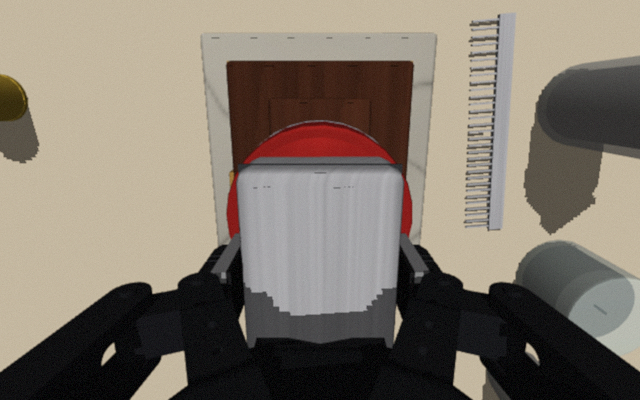

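View pics/s41.png

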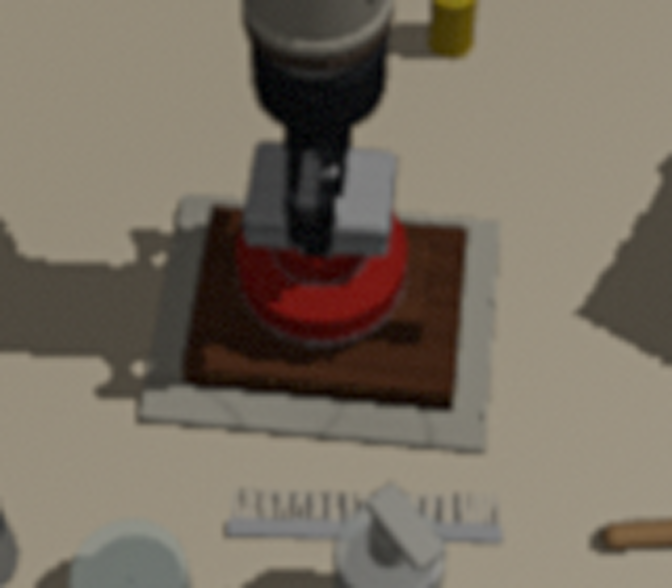

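send_rows:
  steps:
    - [0,0,0.004,0,0,0,0]
    - [0,0,0.003,0,0,0,0]
    - [0,0,0.0015,0,0,0,0]
    - [0,0,0,0,0,0,0]
    - [0,0,0,0,0,0,0]

```text
t: 51.95
eef_pos: [595.1, 9.8, 134.5]
ee_rot: [-0.48, 0.48, -0.519, 0.519]
wrist_force: [-0.1, -0.1, -1.8]
opening: 0.693
```

send_rows:
  steps:
    - [0,0,0.0007,0,0,0,0]
    - [0,0,0,0,0,0,0]
    - [80,0,0,0,0,0,0]
    - [100,0,0,0,0,0,0]
    - [100,0,0,0,0,0,0]
    - [100,0,-0.02,0,0,0,0]
    - [100,0,-0.05,0,0,0,0]
    - [100,0,-0.06,0,0,0,0]

```text
t: 52.95
eef_pos: [594.1, 9.7, 264.0]
ee_rot: [0.479, -0.481, 0.52, -0.519]
wrist_force: [0.9, -0.3, -0.5]
opening: 0.999
```

send_rows:
  steps:
    - [100,0.05,-0.04,-0.03,0,0,0]
    - [100,0.06,0,-0.04,0,0,0]
    - [100,0.06,0,-0.04,0,0,0]
    - [100,0.06,0,-0.04,0,0,0]
    - [100,0,0,0,0,0,0]
    - [100,0,0,0,0,0,0]

```text
t: 53.7
eef_pos: [449.6, -179.2, 299.4]
ee_rot: [-0.48, 0.48, -0.519, 0.52]
wrist_force: [-0.3, 0.4, -0.2]
opening: 0.999
```

Run:
```python
from h import *
plan([],-4.4)
im=robot.camera("wrist");cv2.imwrite("pics/w42.png",im[:,:,::-1])
im=robot.camera("top");crop(im,150,110,480,300,2.42,"pics/t42.png")
im=robot.camera("scene");crop(im,160,120,510,310,2.28,"pics/s42.png")
```

```text
t 53.70 pos [ 449.6 -179.2  299.4] jaw -4.5 q7 0.25 F [-0.3  0.4 -0.2] open 0.999 turn [-0.06 -0.12 -0.02]
```

View pics/w42.png

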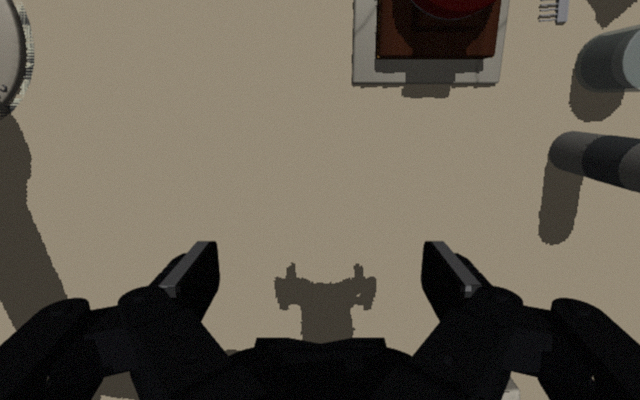

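View pics/t42.png

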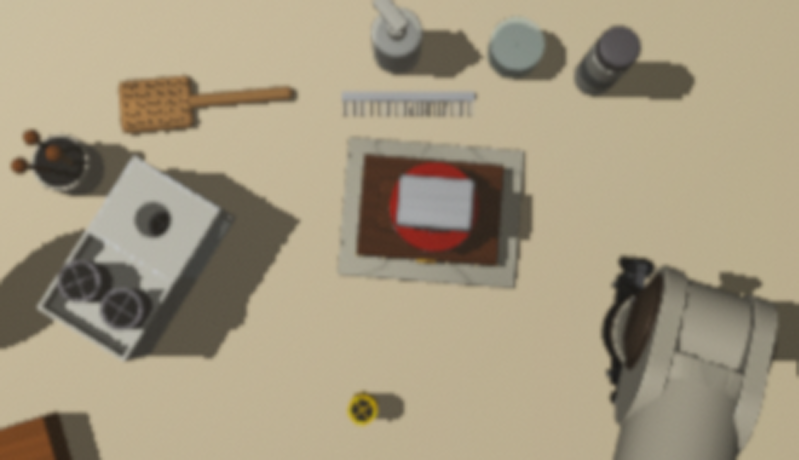

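View pics/s42.png

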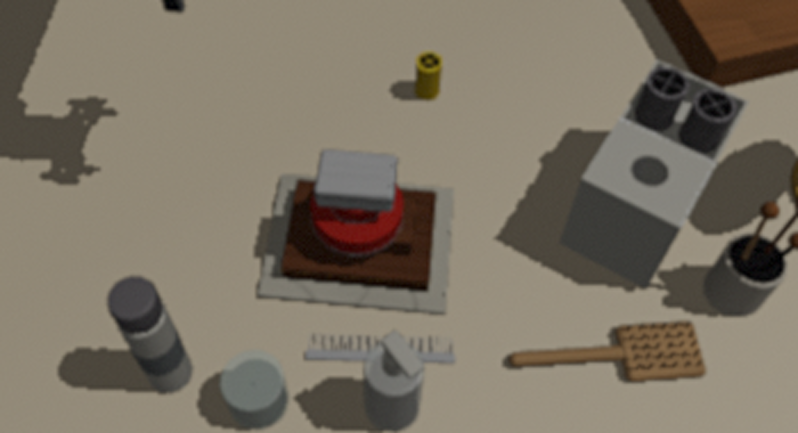

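Everything in place. One more close look at the front panel before handing in.

send_rows:
  steps:
    - [100,-0.05,0,0.008,0,0,0]
    - [100,-0.06,0,0.01,0,0,0]
    - [100,-0.06,0,0.01,0,0,0]
    - [100,-0.06,0.03,0.01,0,0,0]
    - [100,-0.05,0.03,0.01,0,0,0]
    - [100,-0.02,0,0,0,0,0]
    - [100,0,0,0,0,0,0]
    - [100,0,0,0,0,0,0]

```text
t: 54.85
eef_pos: [519.6, 110.5, 241.5]
ee_rot: [-0.48, 0.48, -0.519, 0.519]
wrist_force: [0.3, -0.5, -0.2]
opening: 1.003
```

Run:
```python
from h import *
plan([],-4.4)
im=robot.camera("wrist");cv2.imwrite("pics/w43.png",im[:,:,::-1])
m=robot.camera_model("wrist")
print("panel top",[(d,y,proj("wrist",cad(-60-d,y,140),m)[0].round(0).tolist()) for d in(0,5,10) for y in(-100,-6)])
print("lid edge",[proj("wrist",cad(-60,y,150),m)[0].round(0).tolist() for y in (-105,0,105)])
```

```text
t 54.85 pos [519.6 110.5 241.5] jaw -4.5 q7 -0.40 F [ 0.3 -0.5 -0.2] open 1.003 turn [-0.01 -0.11  0.03]
panel top [(0, -100, [401.0, -57.0]), (0, -6, [264.0, -141.0]), (5, -100, [397.0, -49.0]), (5, -6, [260.0, -132.0]), (10, -100, [393.0, -41.0]), (10, -6, [257.0, -123.0])]
lid edge [[412.0, -60.0], [251.0, -159.0], [68.0, -272.0]]
```

View pics/w43.png

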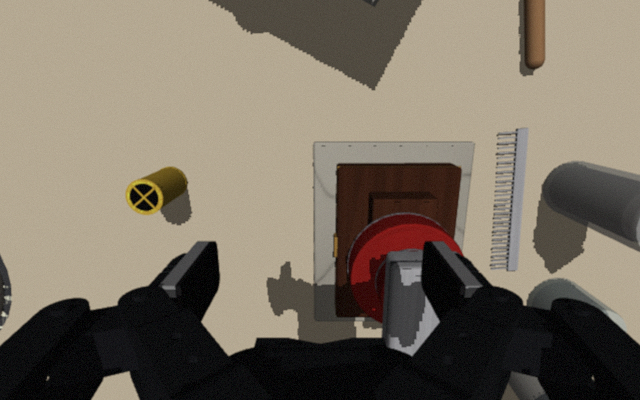

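send_rows:
  steps:
    - [100,0,-0.05,0,0,0,0]
    - [100,-0.05,-0.03,-0.02,0,0,0]
    - [100,-0.05,0,-0.03,0,0,0]
    - [100,-0.02,0,-0.02,0,0,0]
    - [100,0,0,0,0,0,0]
    - [100,0,0,0,0,0,0]

```text
t: 55.65
eef_pos: [460.1, 234.4, 321.8]
ee_rot: [-0.479, 0.479, -0.519, 0.52]
wrist_force: [0.9, 0.0, -0.0]
opening: 1.002
```

Run:
```python
from h import *
plan([],-4.4)
im=robot.camera("wrist");cv2.imwrite("pics/w44.png",im[:,:,::-1])
m=robot.camera_model("wrist")
print("panel top",[(d,y,proj("wrist",cad(-60-d,y,140),m)[0].round(0).tolist()) for d in(0,5,10) for y in(-100,-6)])
print("lid edge",[proj("wrist",cad(-60,y,150),m)[0].round(0).tolist() for y in (-105,0,105)])
```

```text
t 55.65 pos [460.1 234.4 321.8] jaw -4.7 q7 -0.66 F [ 0.9  0.  -0. ] open 1.002 turn [-0.07 -0.25  0.03]
panel top [(0, -100, [447.0, 126.0]), (0, -6, [359.0, 78.0]), (5, -100, [444.0, 131.0]), (5, -6, [357.0, 84.0]), (10, -100, [441.0, 136.0]), (10, -6, [354.0, 89.0])]
lid edge [[455.0, 129.0], [355.0, 75.0], [245.0, 15.0]]
```

View pics/w44.png

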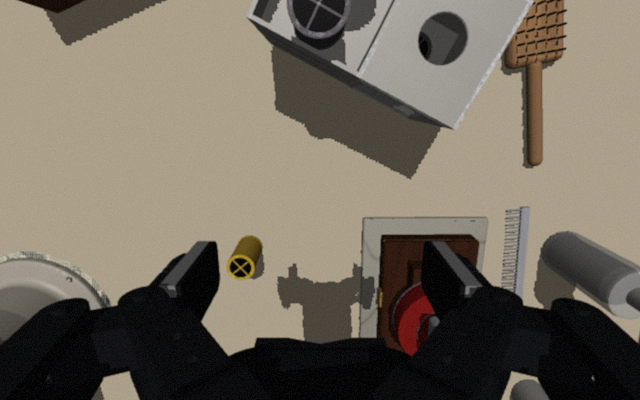

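The lid edge runs from about (360,75) to (455,128) with no panel showing beyond it, so the panel is shut. The thin roller is visible in the bin at (425,45), and the pile is intact. Handing in.

Run:
```python
from h import *
im=robot.camera("top");crop(im,150,110,480,300,2.42,"pics/t45.png")
print(robot.get_state()["t"],robot.hand_in())
```

```text
the job is handed in; nothing more can be done
55.75 None
```

View pics/t45.png

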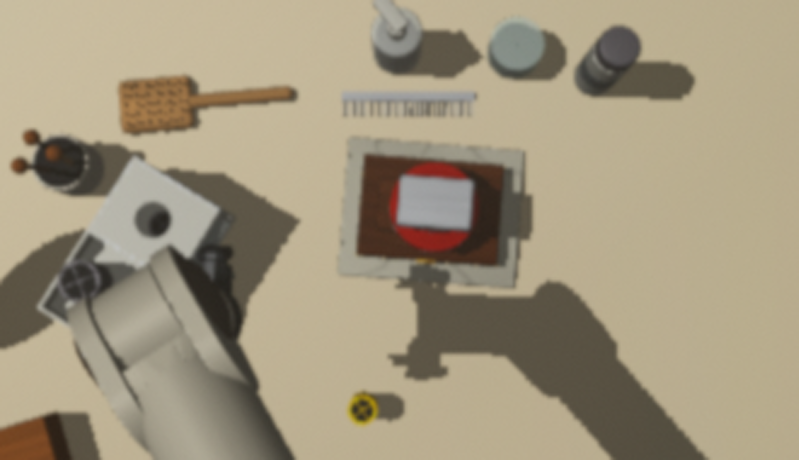

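I finished the job and handed it in at 55.75 s of the 210 s allowed; no verdict came back.

- **Caddy front:** I pushed the front shut first. On my first try the gripper's knuckles caught the panel's top edge, with a wrist force of about 43 N. I can't rule out that this counts against the 40 N limit on arm or gripper-body contact. I then pushed with the narrow side of the fingers, and the last close look showed no panel sticking out past the lid.
- **Rollers:** Three rollers were there. The two thick ones (about 47 mm at the grip) stand in the open tray. The thin one (about 35 mm) went through the round opening without touching and was seen inside the bin. I left the yellow look-alike alone.
- **Pile:** The jar was absent. The pile is the wooden case, then the red tin, then the clip box, on the marble slab. The case and tin measured within about 2.5 mm of the slab's centre. I aligned the box over the tin to about 1 mm before letting go, but did not measure it again afterwards. The tin was knocked a few centimetres aside partway through, and I located it again before picking it up.

The camera measurements disagreed by a few millimetres: the top view read y about 4 mm low compared with the wrist view. I relied on the wrist view close up. In the last pictures the pile stands upright, the other things on the dresser look unmoved and the arm touches nothing.

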